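# Load the calibration tube to its mark and plug in the probe pin

### The job

Calibrate the load cell: stack weight discs in the slotted tube on the load-cell stand so that the top of the stack comes level with the black line round the tube, setting each disc down gently inside the tube rather than dropping it. Then take the probe pin from its wooden rest and plug it fully home, collar flush, into the narrower of the two round openings on top of the meter. Leave the disc you do not need and everything else where it stands.

Things in the scene. Friction and masses are not known exactly. Their poses are not given: they have to be found in the camera images.
- tube: Load-cell stand, fixed: dark base plate 130 x 130 x 12 mm with an upright aluminium tube (inner diameter 68 mm, wall 5 mm, rim 92 mm above the bench), slotted from rim to base plate on its own +y and -y sides. The slots are 41 mm wide: fingers that hold a disc across its diameter along the stand's y axis fit down them and can open there. Origin: centre of the underside, z up.
- tube_floor (a point): Centre of the tube's inner floor, a steel load button of 58 mm diameter, 40 mm above the bench, where the lowest disc rests.
- tube_mark (a point): Point on the tube's axis at the height of the black line that runs round its walls, 84 mm above the bench, 44 mm above the inner floor.
- disc_thin: Thin loose grey aluminium weight disc, 60 mm diameter, 16 mm thick, about 0.13 kg, lying flat on the bench. Origin: centre of its underside, z up.
- disc_mid: Medium loose grey aluminium weight disc, 60 mm diameter, 28 mm thick, about 0.22 kg, lying flat on the bench. Origin: centre of its underside, z up. Thin and medium together make 44 mm, in either order.
- disc_thick: Thick loose grey aluminium weight disc, 60 mm diameter, 36 mm thick, lying flat on the bench; not needed. Origin: centre of its underside.
- rest: Light wooden block 70 x 70 x 60 mm, fixed to the bench, with one upright hole of 16 mm diameter and 50 mm depth in the middle of its top, in which the probe pin stands. Origin: centre of its underside.
- pin: Probe pin, rigid, 111 mm long, 0.08 kg, standing upright in the rest with its collar on the rest's top: steel shaft 12 mm diameter, 45 mm long, tip tapered; steel collar 32 mm diameter (45 to 51 mm above the tip); above it a grey round handle 24 mm diameter, 60 mm long. At the start the tip is 15 mm above the bench. Origin: the tip; z runs along the pin to the handle.
- pin_grip (a point): On the pin's axis in the middle of the handle's upper half, 90 mm above its tip: a good place to grip.
- meter: Low grey instrument box 120 (x) x 180 (y) x 70 mm high, fixed to the bench, black front panel with a display towards the robot, two round openings in its flat top. Origin: centre of its underside, z up.
- terminal_narrow (a point): Mouth centre, at the level of the meter's top (70 mm above the bench), of the narrower opening: 14.5 mm diameter, 52 mm deep, straight down, slightly chamfered; it lies 20 mm towards the front (-x) and 45 mm to the left (+y) of the meter's centre in its own frame. The pin is home when its collar sits on the meter's top.
- terminal_wide (a point): Mouth centre of the wider opening, 24.5 mm diameter (not for the pin), 80 mm to the right (-y) of the narrower one.
- cube: Bystander: loose concrete test cube, 70 mm. Origin: centre of its underside.
- can: Bystander: loose steel sample can, 66 mm diameter, 75 mm high. Origin: centre of its underside.
- wrench: Bystander: wrench, 170 mm long, lying on the bench beyond the rest.
- brush: Bystander: brush, 200 mm long, lying on the bench to the left.
- cup: Bystander: white plastic cup, 80 mm across, 70 mm high, on the right. Origin: centre of its underside.
There are look-alikes about, which are no part of the job. Leave any yellow look-alike of the disc_thin alone.

How it is judged:
On the way, in this order (a step that is already met when the one before it is completed fails the run):
1. the thin and the medium disc lie flat in the tube, one on the other, the top level with the black line (((horizontal distance between each of disc_mid, disc_thin and tube below 0.01 m and z of disc_mid in the frame of tube between 0.037 and 0.043 m and angle between each of disc_mid, disc_thin's own z axis and vertical below 0.08 rad and z of disc_thin in the frame of tube between 0.065 and 0.071 m) or (horizontal distance between each of disc_thin, disc_mid and tube below 0.01 m and z of disc_thin in the frame of tube between 0.037 and 0.043 m and angle between each of disc_thin, disc_mid's own z axis and vertical below 0.08 rad and z of disc_mid in the frame of tube between 0.053 and 0.059 m)) and horizontal distance between disc_thick and tube above 0.08 m), for 0.2 s.
2. the probe pin is fully home in the narrower opening of the meter (horizontal distance between pin and terminal_narrow below 0.005 m and z of pin in the frame of terminal_narrow below -0.042 m and angle between pin's own z axis and vertical below 0.08 rad), for 0.2 s.
At the end, for the whole second after the job is handed in: Thin and medium disc lie flat (0.08 rad) on each other in the tube, within 10 mm of its axis and 3 mm of seated height, thick disc not in it; pin at least 42 mm deep in the narrower opening (collar flush), within 5 mm of centre and 0.08 rad of upright; all released and at rest (all of step 1 and all of step 2 and linear speed of each of disc_thin, disc_mid, pin below 0.02 m/s and contact force between the fingers and disc_thin below 0.1 N and contact force between the fingers and disc_mid below 0.1 N and contact force between the fingers and pin below 0.1 N); the robot touches nothing.
It fails at once if a disc is dropped inside the tube (falls faster than 0.55 m/s) ((horizontal distance between disc_thin and tube below 0.02 m and z of disc_thin in the frame of tube below 0.092 m and linear speed of disc_thin above 0.55 m/s) or (horizontal distance between disc_mid and tube below 0.02 m and z of disc_mid in the frame of tube below 0.092 m and linear speed of disc_mid above 0.55 m/s) or (horizontal distance between disc_thick and tube below 0.02 m and z of disc_thick in the frame of tube below 0.092 m and linear speed of disc_thick above 0.55 m/s)).
It fails at once if the thick disc is moved by more than 40 mm (distance of disc_thick from where it was at the start of the episode above 0.04 m).
It fails at once if a bystander (cube, can, wrench, brush or cup) is moved by more than 40 mm (distance of any of cube, can, wrench, brush, cup from where it was at the start of the episode above 0.04 m).
It also fails if it takes over 66 s, if anything falls off the work surface, if the arm or the gripper's body presses on something with over 40 N, if the wrist force passes 120 N, or if a joint passes its speed limit or range.

### The arm

A 7-joint arm with a two-finger parallel gripper is mounted at the origin on the work surface. World frame = base frame: x ahead of the robot, y to its left, z up, the work surface at z = 0. Lengths are in m, angles in rad, forces in N, time in s.
With the tool pointing down it reaches from about 0.4 to 0.85 m from the base axis. Payload 4.5 kg.
Tool frame: the origin (TCP) lies between the finger pads; the fingertips stand manip.tips_ahead ahead of it and the grasp point (between the pads) lies 2 mm behind it (manip.tips_ahead is the distance from the TCP to the fingertips, in m); z points along the fingers, y is the direction in which the jaws open and shut (so a half turn about z gives the same grasp; the last joint's range is limited). The gripper opens to 88 mm and grips with 3 to 60 N. Pads are 18 mm wide; open, the fingers measure 123 mm over their backs; the gripper's body (75 mm by 187 mm) begins 45 mm behind the grasp point.
Start: joints at [-1.154, 0.689, -0.195, 1.565, 0.157, 0.902, -0.215], TCP at [0.233, 0.58, 0.217] pointing down, gripper open.
Joint ranges: [-3.01, 3.01], [-0.46, 2.08], [-1.47, 1.51], [0.13, 2.56], [-1, 4.14], [0.04, 2.09], [-2.66, 2.66]. Speed limits (rad/s): [2.57, 2.57, 3.14, 3.14, 3.14, 3.14, 3.14].

### API

Orientations are given as a unit quaternion [w, x, y, z].
In Python, from plant import status, get_image, camera_info, job, look_for, trace, mark_of, manip gives the robot as it stands.
- The arm moves only by the tool carry_out, never from a script. Its argument "increments" is text: rows parted by semicolons, each of 7 numbers parted by spaces: the shift along the tool's x, y, z in mm, then the turn, a rotation vector about the tool's x, y, z in rad, then the finger opening in mm, from 0 to 88.1. A call has 1 to 10 rows; each row shifts and turns the commanded pose from where the row before left it, along the tool's axes as they then stand; what a row does not reach is not made up. A row lasts 1/12 s, in which the tool goes at most 41.7 mm and 7.16 degrees, less where a joint would pass 70% of its speed; a pose out of reach is approached as far as the arm can. A call is refused whole if a number of a shift passes 41.7 or a number of a turn 0.125, either way. A call with a gripper value outside its range is refused whole. The fingers move at their own pace and stop on an object; "newtons" is the grip in N (left out, the last holds). Time passes only in rows, so rows that do not move let the fingers close. It gives the time, the measured TCP pose, the force and the opening at its end, in the units of the state.
- status.get_obs(): the state, without advancing time (a new reading comes with each control period).
- get_image(name): name is "side" or "top" or "wrist"; returns (picture, depth): 480x640x3 uint8, red, green, blue; 480x640 float32, m along the optical axis (not along the pixel's ray), 0 where there is no reading.
- camera_info(name): a dict with "intrinsics" (3x3 intrinsics, pixels), "pose" (4x4, takes a point from camera to world coordinates). Camera axes: x right, y up, looking along -z (the intrinsics and any distortion apply to the point x, -y, -z); pixel columns grow to the right and rows downward; lengths in m; the calibration is good to about 2 mm. The wrist camera is an equidistant fisheye: a pixel r from the principal point sees the ray r / f radians off the axis. A picture is of the moment at which its call begins: read the wrist's pose just before it. camera_info takes no time and is no camera call; for the wrist camera it gives the pose at the moment of the call.
- job.finish_job(): hands the job in, once; it reports no verdict.
Trained networks look in the newest picture that a camera, given by its name, has taken for a name from the list of things; names that differ only in an ending like _2 or _b are one class to them, and where a whole thing is asked for, a point or a joint stands for the part that bears it (a point fixed in the world has none). Each returns a list of dicts, best first, with "confidence" (0 to 1); they miss things now and then, are a little off and sometimes report something else, mostly with a low value. They report only what shows in the picture. A call takes as long as a camera call. They do not tell look-alikes from the thing itself.
- look_for(thing, camera): "location" ([x, y, z] in m, in world coordinates, good to about 4 mm: the middle of the surface that is visible of it).
- trace(thing, camera): "pixels" (480x640 bool, what is visible of it).
- mark_of(thing, camera): "location" ([x, y, z] in m, in world coordinates, good to about 4 mm: a listed point, or the origin of a listed thing).
The state is a dict: "t": time; "joint_pos": joint angles; "joint_vel": joint speeds; "joint_efforts": joint torques, N m; "ee_pos": TCP position; "tool_rot": TCP orientation; "wrist_force": force on the tool from outside, world axes, zero at the start; "wrist_torque": the same for the moment, N m; "grip_width": opening from 0.0 (shut) to 1.0 (fully open).
Only numpy, scipy, OpenCV 4.12 (cv2) and the standard library are available. Lean on these libraries where they do the work, as an engineer would, in place of code of your own. Each camera call takes 0.05 s, during which the arm holds its last target.

## Working session

There is one attempt and no reset: what is moved stays moved. The work goes in short steps, Python scripts to look and compute and a tool call to move; the robot and the scene stay as the last step left them, time stands still between calls to the robot, and variables do not carry over. Pictures are saved under pics/ and viewed, and the job is handed in when it is done.

Besides the shell and the picture viewer there is one more tool, called after "Emit:" as name(argument=value, ...) on one line, values as JSON. carry_out: Moves the arm, as the interface text tells. Its arguments: {"type":"object","properties":{"increments":{"type":"string"},"newtons":{"type":"number"}},"required":["increments"]}

```bash
mkdir -p pics; ls; cat > h.py <<'E'
import numpy as np, cv2
from plant import status, get_image, camera_info, job, look_for, trace, mark_of, manip
def save(name,fn,crop=None,scale=1):
    im,d=get_image(name)
    np.savez('last_%s.npz'%name,im=im,d=d,K=camera_info(name)['intrinsics'],P=camera_info(name)['pose'])
    o=im[:,:,::-1]
    if crop: o=o[crop[1]:crop[3],crop[0]:crop[2]]
    if scale!=1:o=cv2.resize(o,None,fx=scale,fy=scale,interpolation=cv2.INTER_CUBIC)
    cv2.imwrite('pics/'+fn,o); return im,d
def pts(name,d,K,P):
    v,u=np.indices(d.shape)
    x=(u-K[0,2])/K[0,0]*d; y=(v-K[1,2])/K[1,1]*d
    p=np.stack([x,-y,-d],-1)
    return p@P[:3,:3].T+P[:3,3]
E
python3 - <<'E'
from h import *
print(status.get_obs()); print(manip.tips_ahead)
for c in('side','top','wrist'):
    save(c,c+'0.png')
    i=camera_info(c);print(c,np.round(i['intrinsics'],2).tolist(),np.round(i['pose'],3).tolist(),[k for k in i])
E
```

```text
pics
{'t': 0.0, 'joint_pos': array([-1.15417517,  0.68999487, -0.19448476,  1.5663364 ,  0.15730936,
        0.90249866, -0.21508862]), 'joint_vel': array([-0.00210539, -0.00043228,  0.00062865,  0.00126364, -0.00033848,
        0.00066198,  0.00088979]), 'joint_efforts': array([-4.80202671e-04, -5.27578318e+01, -1.26729213e+00, -1.53432173e+01,
       -5.26104087e-02,  6.38855170e-03,  1.61770677e-04]), 'ee_pos': array([0.2332778 , 0.57911045, 0.21640457]), 'tool_rot': array([-9.72438560e-05,  1.90205479e-01,  9.81743868e-01, -9.18174149e-04]), 'wrist_force': array([ 0.50272337, -0.87915773,  0.01055208]), 'wrist_torque': array([ 0.01540761,  0.00796939, -0.02622233]), 'grip_width': 0.997293730322528}
0.017
side [[600.68, 0.0, 320.7], [0.0, 600.68, 236.4], [0.0, 0.0, 1.0]] [[0.995, 0.063, -0.074, 0.444], [-0.096, 0.759, -0.644, -0.834], [0.016, 0.648, 0.762, 1.045], [0.0, 0.0, 0.0, 1.0]] ['intrinsics', 'pose']
top [[554.69, 0.0, 322.8], [0.0, 554.69, 244.12], [0.0, 0.0, 1.0]] [[-0.014, 0.978, -0.207, 0.277], [-1.0, -0.013, 0.007, -0.01], [0.004, 0.207, 0.978, 1.364], [0.0, 0.0, 0.0, 1.0]] ['intrinsics', 'pose']
wrist [[371.65, 0.0, 318.88], [0.0, 371.65, 243.23], [0.0, 0.0, 1.0]] [[0.374, -0.877, -0.301, 0.154], [0.927, 0.353, 0.124, 0.61], [-0.002, -0.325, 0.946, 0.385], [0.0, 0.0, 0.0, 1.0]] ['intrinsics', 'pose']
```

View pics/side0.png

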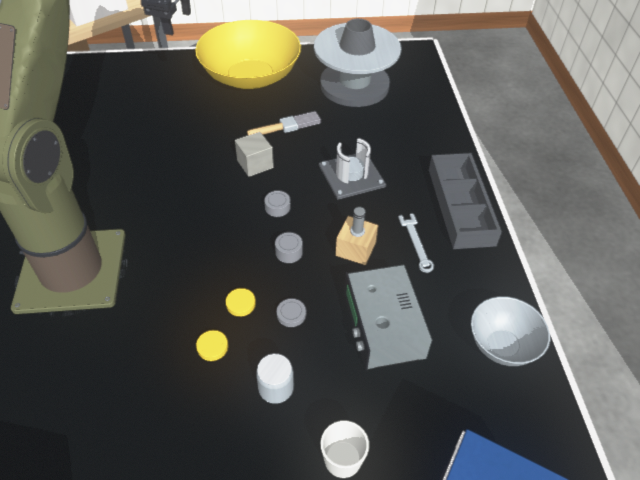

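View pics/top0.png

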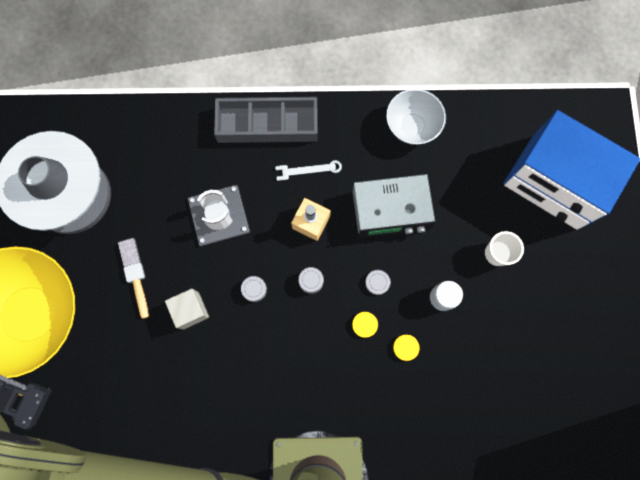

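View pics/wrist0.png

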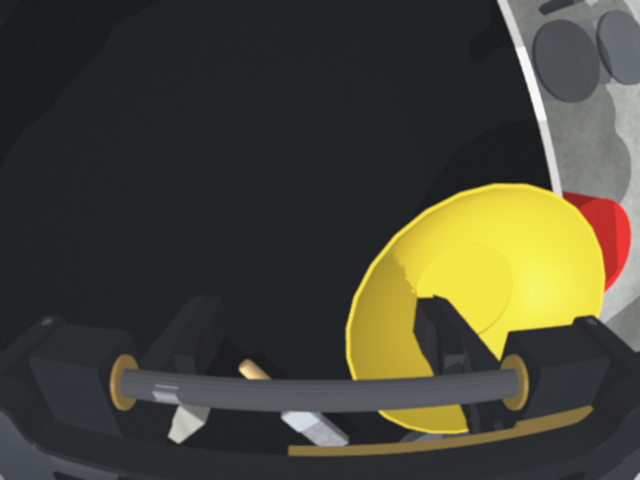

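The top view shows three grey discs at (254,289), (311,280) and (378,282). Two yellow look-alikes are at (365,325) and (406,348). The tube is at (214,212), the rest and pin at (311,217), and the meter at (394,203) with openings at about (377,212) narrow and (410,209) wide. Next I'll measure heights and centres from depth.

```bash
python3 - <<'E'
from h import *
for c in('top','side'):
    z=np.load('last_%s.npz'%c);W=pts(c,z['d'],z['K'],z['P'])
    if c=='top': S={'A':(254,289),'B':(311,280),'C':(378,282),'Y1':(365,325),'Y2':(406,348)}
    else: S={'A':(277,201),'B':(289,243),'C':(291,310),'Y1':(240,302),'Y2':(212,345)}
    for k,(u,v) in S.items():
        w=W[v-20:v+21,u-20:u+21].reshape(-1,3);w=w[w[:,2]>0.006]
        h=np.median(w[w[:,2]>np.percentile(w[:,2],70)][:,2])
        t=w[abs(w[:,2]-h)<0.004]
        (cx,cy),r=cv2.minEnclosingCircle(t[:,:2].astype(np.float32))
        print(c,k,'h',round(float(h),4),'mean',t.mean(0).round(4),'mec',round(cx,4),round(cy,4),round(r,4))
# top: tube, pin, rest, meter
z=np.load('last_top.npz');W=pts('top',z['d'],z['K'],z['P'])
def reg(u0,v0,u1,v1,lo,hi):
    w=W[v0:v1,u0:u1].reshape(-1,3);return w[(w[:,2]>lo)&(w[:,2]<hi)]
for n,a in {'base':(180,175,255,255,.006,.02),'resttop':(285,195,340,245,.055,.066),'meter':(345,165,445,245,.064,.076)}.items():
    w=reg(*a);R=cv2.minAreaRect(w[:,:2].astype(np.float32)*1000);print(n,len(w),w.mean(0).round(4),R)
w=reg(180,175,255,255,.086,.1);print('rim',len(w),cv2.minEnclosingCircle(w[:,:2].astype(np.float32)),np.median(w[:,2]))
w=reg(285,185,340,245,.115,.14);print('pin',len(w),cv2.minEnclosingCircle(w[:,:2].astype(np.float32)),w[:,2].max())
for n,c in [('tube','top'),('tube_mark','top'),('pin','top'),('pin_grip','top'),('terminal_narrow','top'),('terminal_wide','top'),('disc_thin','top'),('disc_mid','top'),('meter','top'),('rest','top'),('cube','top'),('can','top')]:
    print(n,[(np.round(r['location'],4).tolist(),round(r['confidence'],2)) for r in mark_of(n,c)])
E
python3 - <<'E'
import cv2
im=cv2.imread('pics/top0.png')
cv2.imwrite('pics/top_crop.png',cv2.resize(im[160:380,170:450],None,fx=2.7,fy=2.7,interpolation=cv2.INTER_CUBIC))
E
```

```text
top A h 0.0318 mean [0.4521 0.1508 0.0304] mec 0.4517 0.1513 0.0298
top B h 0.0396 mean [0.4706 0.012  0.0383] mec 0.4706 0.0117 0.0298
top C h 0.0195 mean [ 0.4652 -0.1517  0.0181] mec 0.4659 -0.1519 0.03
top Y1 h 0.0193 mean [ 0.3627 -0.1174  0.018 ] mec 0.3622 -0.1173 0.0298
top Y2 h 0.0197 mean [ 0.3053 -0.2145  0.0182] mec 0.3063 -0.2146 0.0299
side A h 0.0292 mean [0.4511 0.1456 0.028 ] mec 0.4526 0.1455 0.0322
side B h 0.0371 mean [0.4692 0.0069 0.0358] mec 0.469 0.0074 0.0306
side C h 0.0178 mean [ 0.4643 -0.1571  0.0164] mec 0.464 -0.157 0.0308
side Y1 h 0.0177 mean [ 0.3611 -0.1229  0.0162] mec 0.3615 -0.1218 0.0314
side Y2 h 0.0179 mean [ 0.3055 -0.2197  0.0164] mec 0.305 -0.2195 0.0305
base 1793 [0.6346 0.2387 0.0122] ((645.4874877929688, 249.81210327148438), (190.77859497070312, 206.48236083984375), 89.168701171875)
resttop 630 [0.618  0.0103 0.0606] ((620.5853881835938, 10.046630859375), (70.24128723144531, 70.80074310302734), 62.952491760253906)
meter 3475 [ 0.65   -0.1921  0.0705] ((649.6670532226562, -194.0587615966797), (126.55351257324219, 183.575927734375), 5.8808
[... 259 characters left out ...]
, 0.2434, 0.083], 0.58)]
pin [([0.6416, 0.2416, 0.0864], 0.64), ([0.6228, 0.0065, 0.0156], 0.46)]
pin_grip [([0.6155, 0.0106, 0.1019], 0.66)]
terminal_narrow [([0.6255, -0.1524, 0.0687], 0.7)]
terminal_wide [([0.6369, -0.2299, 0.0662], 0.76)]
disc_thin [([0.3069, -0.2172, 0.0027], 0.98), ([0.4678, -0.1591, -0.0019], 0.64), ([0.366, -0.1189, 0.0009], 0.61)]
disc_mid [([0.4526, 0.1497, 0.0005], 0.65), ([0.6262, -0.1518, 0.0672], 0.53), ([0.6361, -0.2323, 0.0652], 0.43), ([0.6434, 0.243, 0.0378], 0.3)]
meter [([0.6496, -0.1889, 0.0021], 0.57)]
rest [([0.6214, 0.0062, 0.0027], 0.82), ([0.6256, -0.1529, 0.0674], 0.53)]
cube [([0.4027, 0.3071, 0.0004], 0.83)]
can [([0.424, -0.315, -0.0033], 0.83)]
```

View pics/top_crop.png

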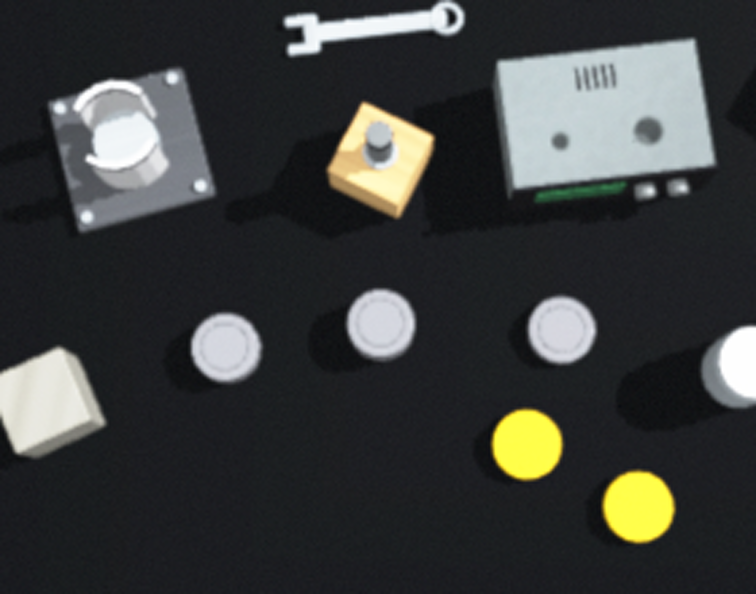

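Disc A is about 28 mm high (mid), B about 36 mm (thick) and C about 16 mm and grey (thin). The yellow ones are decoys. The two fixed cameras disagree by about 5 mm in y, so I'll refine with the wrist camera. First I need the stand's yaw and a move helper.

```bash
cat >> h.py <<'E'
def wpts(d,K,P):
    v,u=np.indices(d.shape)
    a=(u-K[0,2])/K[0,0]; b=(v-K[1,2])/K[1,1]
    r=np.hypot(a,b)+1e-12; s=np.tan(np.minimum(r,1.5))/r
    p=np.stack([a*s*d,-b*s*d,-d],-1)
    return p@P[:3,:3].T+P[:3,3]
def yaw(q=None):
    from scipy.spatial.transform import Rotation as R
    q=status.get_obs()['tool_rot'] if q is None else q
    M=R.from_quat([q[1],q[2],q[3],q[0]]).as_matrix()
    return np.arctan2(-M[0,1],M[1,1]),M
def go(xyz,th=None):
    """print total shift in tool axes (after turn) for reaching xyz with yaw th"""
    o=status.get_obs();t0,M=yaw()
    th=t0 if th is None else th
    D=np.array(xyz)-o['ee_pos']; c,s=np.cos(th),np.sin(th)
    r=-(th-t0); r=(r+np.pi)%(2*np.pi)-np.pi
    print('t %.2f pos'%o['t'],o['ee_pos'].round(4),'yaw %.4f tilt %s'%(t0,M[:2,2].round(4)),'turn z %.4f'%r,
     'shift(after turn) mm',np.round([-(c*D[0]+s*D[1])*1e3,(-s*D[0]+c*D[1])*1e3,-D[2]*1e3],1),
     'shift now axes',np.round(M.T@D*1e3,1),'wf',o['wrist_force'].round(1),'g %.3f'%o['grip_width'])
E
python3 - <<'E'
from h import *
z=np.load('last_top.npz');W=pts('top',z['d'],z['K'],z['P'])
w=W.reshape(-1,3)
c=np.array([.642,.243])
m=(abs(w[:,2]-.0135)<.004)&(np.linalg.norm(w[:,:2]-c,axis=1)<.1)
lab=w[m]
print(len(lab),cv2.minAreaRect((lab[:,:2]*1000).astype(np.float32)))
m=(abs(w[:,2]-.0715)<.004)&(abs(w[:,0]-.65)<.1)&(abs(w[:,1]+.192)<.12)
print(cv2.minAreaRect((w[m][:,:2]*1000).astype(np.float32)))
go([.38,.15,.2],.256)
E
```

```text
1325 ((650.107177734375, 245.56787109375), (149.4622802734375, 130.00877380371094), 15.020263671875)
((650.2417602539062, -193.42733764648438), (124.69021606445312, 182.4303436279297), 5.877378463745117)
t 0.75 pos [0.2335 0.5798 0.2173] yaw -0.3828 tilt [0.0001 0.0001] turn z -0.6388 shift(after turn) mm [ -32.9 -452.9   17.3] shift now axes [-296.5 -344.    17.2] wf [ 0.1 -0.1 -0.2] g 0.997
```

Emit:
carry_out(increments="0 0 0 0 0 -0.1075 88; 0 0 0 0 0 -0.1075 88; 0 0 0 0 0 -0.1075 88; 0 0 0 0 0 -0.1075 88; 0 0 0 0 0 -0.1075 88; 0 0 0 0 0 -0.1075 88; -8 -39 0 0 0 0 88; -8 -39 0 0 0 0 88; -8 -39 0 0 0 0 88; -8 -39 0 0 0 0 88", newtons=20)

```text
t: 1.58
ee_pos: [0.3053, 0.4359, 0.2173]
tool_rot: [0.0, -0.131, 0.991, 0.0]
wrist_force: [1.2, -1.1, 0.7]
grip_width: 1.0
```

Emit:
carry_out(increments="-8 -39 5 0 0 0 88; -8 -39 5 0 0 0 88; -8 -39 5 0 0 0 88; -8 -39 5 0 0 0 88; -8 -39 5 0 0 0 88; -8 -39 5 0 0 0 88; -8 -39 5 0 0 0 88; -8 -39 5 0 0 0 88; 0 0 0 0 0 0 88")

```text
t: 2.33
ee_pos: [0.4504, 0.1426, 0.1761]
tool_rot: [-0.001, -0.124, 0.992, -0.003]
wrist_force: [-1.2, 0.1, 0.2]
grip_width: 0.998
```

```bash
python3 - <<'E'
from h import *
go([.452,.148,.17],.262)
save('wrist','w1.png')
print(camera_info('wrist')['pose'].round(4).tolist())
E
```

```text
t 2.33 pos [0.4504 0.1426 0.1761] yaw 0.2480 tilt [-0.0005 -0.007 ] turn z -0.0140 shift(after turn) mm [-2.9  4.8  6.1] shift now axes [-2.9  4.8  6. ] wf [-1.2  0.1  0.2] g 0.998
[[-0.2489, -0.9162, -0.3141, 0.3661], [0.9685, -0.2367, -0.0772, 0.1257], [-0.0036, -0.3235, 0.9462, 0.3453], [0.0, 0.0, 0.0, 1.0]]
```

View pics/w1.png

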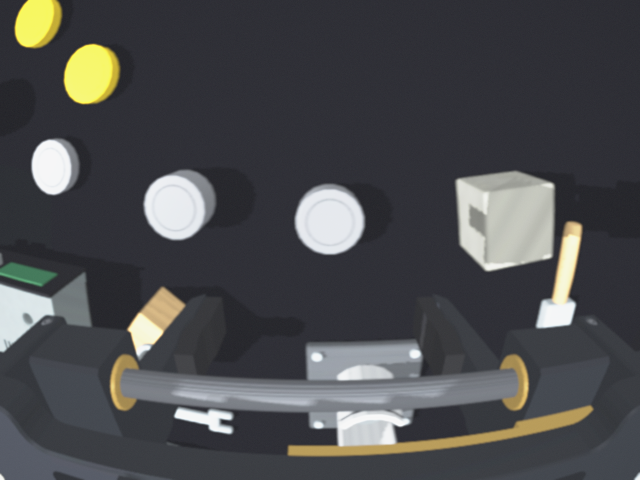

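The wrist view shows the mid disc at (330,220), thick at (180,205), grey thin at (55,167), the tube stand at (365,385) and the cube at (505,220). I'll measure these from the wrist depth.

```bash
cat >> h.py <<'E'
def circ(W,c,h,rad=.045,tol=.003):
    w=W.reshape(-1,3);m=(abs(w[:,2]-h)<tol)&(np.hypot(w[:,0]-c[0],w[:,1]-c[1])<rad)
    t=w[m]
    if len(t)<10: print('few',len(t));return
    (x,y),r=cv2.minEnclosingCircle(t[:,:2].astype(np.float32));print('n',len(t),'mec %.4f %.4f r %.4f'%(x,y,r),'mean',t.mean(0).round(4))
    return x,y
def disc(W,c,h,rad=.045):
    w=W.reshape(-1,3);m=(w[:,2]>.006)&(np.hypot(w[:,0]-c[0],w[:,1]-c[1])<rad)
    hh=np.median(w[m][w[m][:,2]>np.percentile(w[m][:,2],50)][:,2]);print('h %.4f'%hh,end=' ')
    return circ(W,c,hh,rad)
E
python3 - <<'E'
from h import *
z=np.load('last_wrist.npz');W=wpts(z['d'],z['K'],z['P'])
for c in((.452,.148),(.47,.01),(.465,-.154)): disc(W,c,0)
w=W.reshape(-1,3)
# bench height check
m=(abs(w[:,0]-.40)<.02)&(abs(w[:,1]-.12)<.02);print('bench',np.median(w[m],0).round(4))
m=(abs(w[:,2]-.012)<.004)&(np.hypot(w[:,0]-.642,w[:,1]-.243)<.1)
print(cv2.minAreaRect((w[m][:,:2]*1000).astype(np.float32)),m.sum())
go([.452,.148,.17],.262)
E
```

```text
h 0.2992 n 7563 mec 0.4271 0.1417 r 0.0369 mean [0.426  0.1414 0.2993]
h 0.0378 n 2993 mec 0.4688 0.0144 r 0.0306 mean [0.4678 0.0159 0.0374]
h 0.0173 n 1670 mec 0.4646 -0.1491 r 0.0312 mean [ 0.4632 -0.1471  0.0168]
bench [0.3998 0.1201 0.0016]
((638.2196044921875, 246.59942626953125), (130.8880157470703, 130.77993774414062), 15.130672454833984) 3960
t 2.38 pos [0.4491 0.1473 0.1766] yaw 0.2523 tilt [-0.0004 -0.0031] turn z -0.0097 shift(after turn) mm [-3.  -0.1  6.6] shift now axes [-3.  -0.   6.6] wf [ 0.2 -0.3  1.3] g 0.996
```

Emit:
carry_out(increments="0 0 0 0 0 -0.005 88; 0 0 0 0 0 -0.005 88; 0 0 0 0 0 0 88")

```text
t: 2.63
ee_pos: [0.447, 0.1545, 0.1775]
tool_rot: [0.0, -0.137, 0.991, 0.001]
wrist_force: [-0.7, -0.2, 0.2]
grip_width: 0.998
```

```bash
cat >> h.py <<'E'
def wshot(fn):
    i=camera_info('wrist'); im,d=get_image('wrist'); cv2.imwrite('pics/'+fn,im[:,:,::-1])
    np.savez('last_wrist.npz',im=im,d=d,K=i['intrinsics'],P=i['pose'])
    return wpts(d,i['intrinsics'],i['pose'])
E
python3 - <<'E'
from h import *
W=wshot('w2.png')
for c,h in(((.452,.148),.029),((.47,.01),.037),((.465,-.154),.017)): circ(W,c,h,.045,.004)
w=W.reshape(-1,3)
m=(abs(w[:,0]-.40)<.02)&(abs(w[:,1]-.12)<.02);print('bench',np.median(w[m],0).round(4))
m=(abs(w[:,2]-.012)<.004)&(np.hypot(w[:,0]-.642,w[:,1]-.243)<.1)
print(cv2.minAreaRect((w[m][:,:2]*1000).astype(np.float32)),m.sum())
go([.452,.148,.17],.2635)
E
```

```text
n 3373 mec 0.4510 0.1493 r 0.0301 mean [0.4502 0.1489 0.0293]
n 2947 mec 0.4695 0.0094 r 0.0302 mean [0.4681 0.0108 0.0373]
n 1665 mec 0.4638 -0.1543 r 0.0306 mean [ 0.4629 -0.1519  0.0173]
bench [0.3998 0.1199 0.0011]
((639.9736328125, 240.39227294921875), (130.37437438964844, 130.33096313476562), 14.820175170898438) 3992
t 2.68 pos [0.447  0.1544 0.1775] yaw 0.2755 tilt [0.0003 0.001 ] turn z 0.0120 shift(after turn) mm [-3.2 -7.5  7.5] shift now axes [-3.1 -7.6  7.5] wf [-0.3  0.1  0.5] g 0.998
```

Emit:
carry_out(increments="-2.7 -6.3 20 0 0 0.014 88; 0 0 25 0 0 0 88; 0 0 25 0 0 0 88; 0 0 25 0 0 0 88; 0 0 20 0 0 0 88; 0 0 10 0 0 0 88; 0 0 0 0 0 0 88; 0 0 0 0 0 0 88")

```text
t: 3.35
ee_pos: [0.4513, 0.1485, 0.0521]
tool_rot: [-0.0, -0.13, 0.992, 0.0]
wrist_force: [-0.3, -0.0, -0.1]
grip_width: 1.0
```

```bash
python3 - <<'E'
from h import *
go([.4512,.149,.022],.262)
W=wshot('w3.png')
circ(W,(.451,.149),.029,.035,.003)
E
```

```text
t 3.35 pos [0.4513 0.1485 0.0521] yaw 0.2604 tilt [-0.0007  0.    ] turn z -0.0016 shift(after turn) mm [-0.1  0.5 30.1] shift now axes [-0.1  0.5 30.1] wf [-0.3 -0.  -0.1] g 1.000
n 7854 mec 0.4509 0.1492 r 0.0303 mean [0.4493 0.1486 0.0292]
```

View pics/w3.png

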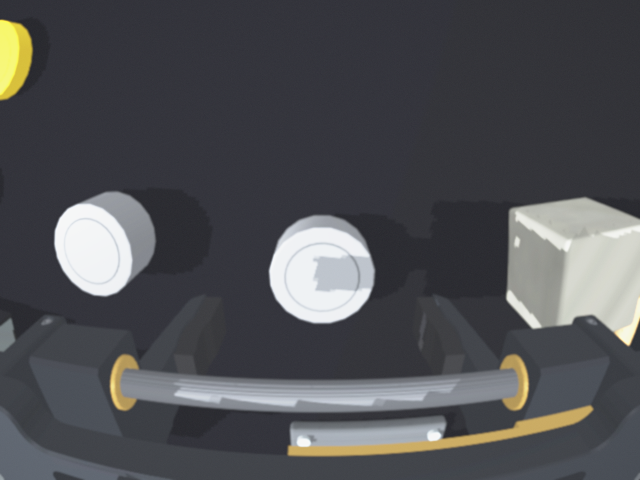

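The mid disc sits centred between the fingers at (322,270). I'll go down and grip.

Emit:
carry_out(increments="0 0.5 15 0 0 0 88; 0 0 15 0 0 0 88; 0 0 0 0 0 0 88; 0 0 0 0 0 0 88; 0 0 0 0 0 0 50; 0 0 0 0 0 0 50; 0 0 0 0 0 0 50; 0 0 0 0 0 0 50; 0 0 0 0 0 0 50; 0 0 0 0 0 0 50", newtons=25)

```text
t: 4.23
ee_pos: [0.4518, 0.1478, 0.0224]
tool_rot: [0.0, -0.129, 0.992, 0.0]
wrist_force: [0.1, -0.2, 0.7]
grip_width: 0.579
```

```bash
python3 - <<'E'
from h import *
go([.640,.241,.20],.261)
W=wshot('w4.png')
circ(W,(.451,.149),.029,.035,.003)
E
```

```text
t 4.23 pos [0.4518 0.1478 0.0224] yaw 0.2581 tilt [0.0003 0.0002] turn z -0.0029 shift(after turn) mm [-205.9   41.5 -177.6] shift now axes [-205.9   42.1 -177.5] wf [ 0.1 -0.2  0.7] g 0.579
n 9900 mec 0.4509 0.1493 r 0.0302 mean [0.4489 0.1482 0.0292]
```

View pics/w4.png

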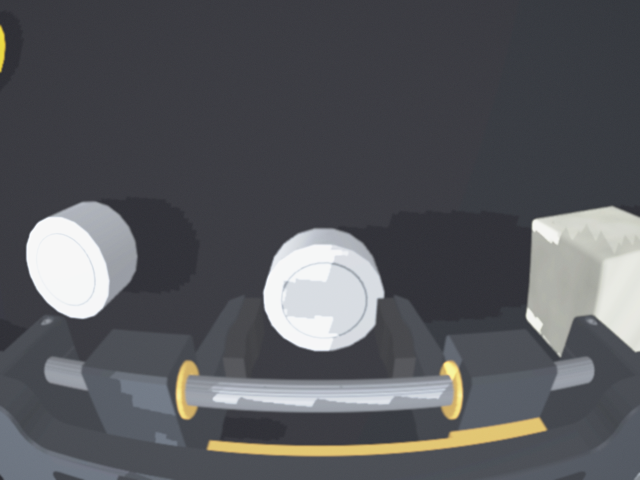

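```bash
cat >> h.py <<'E'
def wproj(p,K,P):
    q=P[:3,:3].T@(np.array(p)-P[:3,3]); x,y,z=q[0],-q[1],-q[2]
    r=np.hypot(x,y);t=np.arctan2(r,z);return (K[0,2]+K[0,0]*t*x/(r+1e-12),K[1,2]+K[1,1]*t*y/(r+1e-12))
E
python3 - <<'E'
from h import *
z=np.load('last_wrist.npz');K,P=z['K'],z['P'];o=status.get_obs();t,M=yaw();e=o['ee_pos']
for zz in(0,.017,-.006):
  for y in(-.03,-.0255,0,.0255,.03):
    print(zz,y,np.round(wproj(e+M@np.array([0,y,zz]),K,P),0))
d=z['d'];W=wpts(d,K,P)
for (u,v) in((230,310),(245,310),(240,340),(230,360),(245,360),(395,310),(410,310),(400,360),(383,310),(260,310)):
    print((u,v),(M.T@(W[v,u]-e)*1e3).round(1))
E
```

```text
0 -0.03 [262. 295.]
0 -0.0255 [271. 295.]
0 0 [321. 295.]
0 0.0255 [371. 295.]
0 0.03 [379. 295.]
0.017 -0.03 [266. 281.]
0.017 -0.0255 [274. 281.]
0.017 0 [321. 281.]
0.017 0.0255 [367. 281.]
0.017 0.03 [375. 281.]
-0.006 -0.03 [260. 301.]
-0.006 -0.0255 [269. 301.]
-0.006 0 [321. 301.]
-0.006 0.0255 [372. 301.]
-0.006 0.03 [381. 300.]
(230, 310) [ 11.5 -37.6 -36.7]
(245, 310) [ 10.1 -31.9 -33.9]
(240, 340) [ 10.1 -29.7 -56.7]
(230, 360) [  8.8 -31.4 -67.4]
(245, 360) [  8.1 -26.4 -66.1]
(395, 310) [  9.5  31.3 -32.9]
(410, 310) [ 11.2  36.9 -36.3]
(400, 360) [  9.3  26.7 -67.9]
(383, 310) [  9.9  26.  -33.4]
(260, 310) [  7.9 -26.2 -29.7]
```

Emit:
carry_out(increments="0 0 0 0 0 0 50; 0 0 0 0 0 0 50")

```text
t: 4.45
ee_pos: [0.4516, 0.1478, 0.0222]
tool_rot: [-0.0, -0.129, 0.992, 0.0]
wrist_force: [-0.2, 0.5, -0.9]
grip_width: 0.565
```

Emit:
carry_out(increments="0 0 -10 0 0 0 50; 0 0 -20 0 0 0 50; 0 0 -20 0 0 0 50; 0 0 0 0 0 0 50; 0 0 0 0 0 0 50; 0 0 0 0 0 0 50; 0 0 0 0 0 0 50")

```text
t: 5.03
ee_pos: [0.4512, 0.1476, 0.0714]
tool_rot: [-0.001, -0.129, 0.992, -0.0]
wrist_force: [0.3, 0.0, -0.5]
grip_width: 0.567
```

```bash
python3 - <<'E'
from h import *
W=wshot('w5.png')
go([.640,.241,.20],.261)
circ(W,(.451,.149),.078,.035,.005)
i=camera_info('side'); im,d=save('side','s5.png',(220,80,460,260),3)
E
```

```text
t 5.08 pos [0.4511 0.1476 0.0714] yaw 0.2584 tilt [-0.0015 -0.0008] turn z -0.0026 shift(after turn) mm [-206.6   41.5 -128.6] shift now axes [-206.3   42.  -129. ] wf [0.4 0.  0.5] g 0.565
few 0
```

View pics/w5.png

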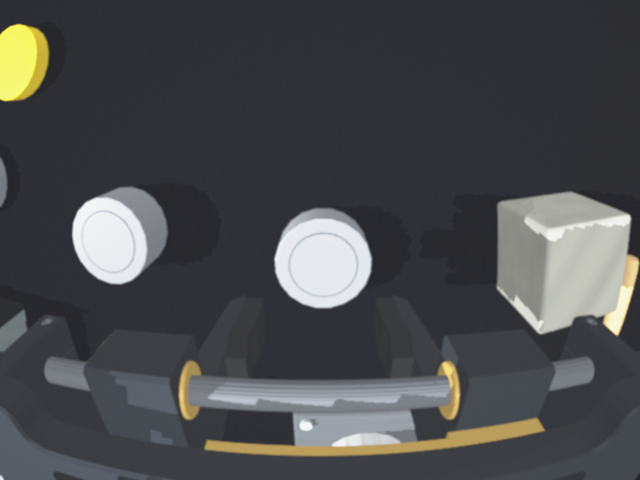

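View pics/s5.png

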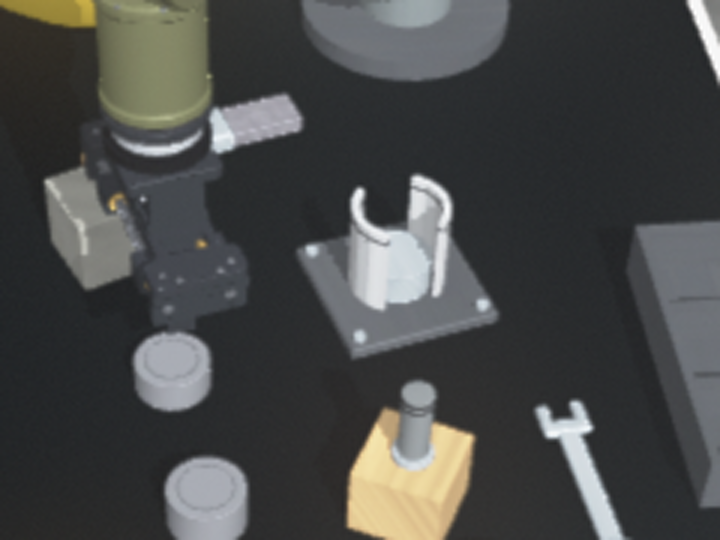

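The disc did not lift: the fingers simply reached the commanded 50 mm. They look shorter than I assumed, so I'll check the real fingertip height.

```bash
python3 - <<'E'
from h import *
z=np.load('last_side.npz');W=pts('side',z['d'],z['K'],z['P'])
t,M=yaw();e=status.get_obs()['ee_pos']
for c in[(x,y) for y in range(170,192,3) for x in(270,278,285,295)]:
    print(c,W[c[1],c[0]].round(3),(M.T@(W[c[1],c[0]]-e)*1e3).round(0))
z=np.load('last_wrist.npz');W=wpts(z['d'],z['K'],z['P'])
for c in((225,300),(245,298),(245,302),(255,302),(235,335),(395,300),(245,330),(250,370)):
    print(c,(M.T@(W[c[1],c[0]]-e)*1e3).round(0))
print(np.round(M.T@(z['P'][:3,3]-e),4))
print([x for x in dir(manip) if x[0]!='_'], manip.tips_ahead, np.isscalar(manip.tips_ahead))
E
```

```text
(270, 170) [0.44  0.067 0.198] [  31.  -75. -126.]
(278, 170) [0.457 0.066 0.198] [  16.  -80. -126.]
(285, 170) [0.471 0.062 0.201] [   3.  -88. -130.]
(295, 170) [0.491 0.062 0.199] [ -17.  -93. -127.]
(270, 173) [0.44  0.057 0.199] [  34.  -85. -128.]
(278, 173) [0.456 0.059 0.196] [  18.  -87. -125.]
(285, 173) [0.47  0.056 0.198] [   5.  -93. -127.]
(295, 173) [0.491 0.057 0.195] [ -15.  -97. -124.]
(270, 176) [0.44  0.053 0.195] [  36.  -88. -123.]
(278, 176) [0.456 0.049 0.197] [  21.  -96. -126.]
(285, 176) [0.47  0.056 0.19 ] [   5.  -93. -118.]
(295, 176) [0.491 0.063 0.181] [ -17.  -92. -110.]
(270, 179) [0.439 0.054 0.185] [  36.  -87. -113.]
(278, 179) [0.455 0.054 0.184] [  20.  -91. -113.]
(285, 179) [0.47  0.054 0.183] [   6.  -96. -112.]
(295, 179) [0.491 0.068 0.168] [-18. -87. -96.]
(270, 182) [0.439 0.057 0.174] [  35.  -85. -103.]
(278, 182) [0.455 0.058 0.171] [  19.  -87. -100.]
(285, 182) [0.47  0.065 0.164] [  3. -85. -93.]
(295, 182) [0.491 0.07  0.158] [-18. -86. -86.]
(270, 185) [0.438 0.053 0.169] [ 37. -88. -97.]
(278, 185) [0.455 0.059 0.163] [ 19. -87. -91.]
(285, 185) [0.469 0.061 0.159] [  5. -88. -87.]
(295, 185) [ 0.499  0.224 -0.004] [-66.  61.  75.]
(270, 188) [ 0.437  0.217 -0.003] [-4. 71. 75.]
(278, 188) [0.455 0.107 0.106] [  7. -41. -34.]
(285, 188) [0.473 0.21  0.001] [-37.  54.  70.]
(295, 188) [ 0.498  0.209 -0.   ] [-61.  48.  72.]
(270, 191) [ 0.436  0.205 -0.001] [-0. 59. 72.]
(278, 191) [0.456 0.179 0.024] [-12.  29.  48.]
(285, 191) [ 0.473  0.202 -0.001] [-35.  47.  73.]
(295, 191) [ 0.497  0.199 -0.   ] [-58.  38.  72.]
(225, 300) [-41. -71.  71.]
(245, 298) [ 12. -33. -26.]
(245, 302) [  9. -34. -25.]
(255, 302) [ 10. -29. -27.]
(235, 335) [ 10. -33. -52.]
(395, 300) [ 11.  32. -27.]
(245, 330) [ 10. -29. -50.]
(250, 370) [ -1. -27. -60.]
[ 0.086  -0.0008 -0.1686]
['MotionError', 'tips_ahead'] 0.017 True
```

Both the side and wrist depth put the fingertips about 26 mm *behind* the reported TCP. The gripper body is also about 42 mm higher than stated. So the reported tool point is about 42 mm too low, and I'll pin that down.

```bash
python3 - <<'E'
from h import *
t,M=yaw();e=status.get_obs()['ee_pos']
z=np.load('last_wrist.npz');W=wpts(z['d'],z['K'],z['P'])
for x0,x1 in((190,290),(350,450)):
    q=(W[285:380,x0:x1]-e)@M*1e3
    q=q.reshape(-1,3); q=q[(q[:,2]<0)&(q[:,2]>-80)]
    print(len(q),'zmax pct',np.percentile(q[:,2],[90,97,99,99.8,100]).round(1)); 
    a=q[q[:,2]>-40];print('x',np.percentile(a[:,0],[2,50,98]).round(1),'y',np.percentile(a[:,1],[2,50,98]).round(1))
z=np.load('last_side.npz');W=pts('side',z['d'],z['K'],z['P'])
q=(W[100:200,240:310].reshape(-1,3)-e)@M*1e3
q=q[(abs(q[:,0])<40)&(abs(q[:,1])<60)&(q[:,2]<20)]
print(np.percentile(q[:,2],[50,90,97,99,100]).round(1),len(q)); a=q[q[:,2]>-60]; print(a.round(0)[:20])
W2=W;h=save
E
```

```text
4041 zmax pct [-31.8 -25.7 -23.5 -22.6 -21. ]
x [-6.9 10.1 12.1] y [-39.2 -29.9 -25.7]
4046 zmax pct [-31.5 -25.8 -23.5 -22.3 -21.2]
x [-6.9 10.1 12.1] y [23.8 28.1 37.4]
[-183.2 -108.   -96.1  -31.7  -19.6] 2352
[[  9.  23. -60.]
 [ -2. -43. -39.]
 [ -6. -38. -34.]
 [ -8. -39. -34.]
 [  6. -40. -36.]
 [  5. -42. -38.]
 [  2. -42. -37.]
 [ -1. -37. -32.]
 [ -2. -41. -34.]
 [ -4. -43. -36.]
 [ -7. -39. -31.]
 [ 12. -35. -30.]
 [ 11. -41. -36.]
 [ 10. -45. -39.]
 [  7. -41. -34.]
 [  5. -43. -36.]
 [  2. -41. -33.]
 [ -1. -39. -30.]
 [ -3. -39. -29.]
 [ -5. -41. -31.]]
```

Fingertips sit about 22–24 mm above the reported TCP, so the descent needs about 40 mm more. I'll reopen, then descend in stages while watching the force.

Emit:
carry_out(increments="0 2 0 0 0 0 88; 0 0 0 0 0 0 88; 0 0 0 0 0 0 88; 0 0 20 0 0 0 88; 0 0 20 0 0 0 88; 0 0 20 0 0 0 88; 0 0 15 0 0 0 88; 0 0 6 0 0 0 88; 0 0 0 0 0 0 88; 0 0 0 0 0 0 88")

```text
t: 5.97
ee_pos: [0.4511, 0.1498, -0.0087]
tool_rot: [-0.0, -0.129, 0.992, -0.0]
wrist_force: [0.5, -0.5, 0.3]
grip_width: 1.004
```

```bash
python3 - <<'E'
from h import *
W=wshot('w6.png')
go([.451,.149,-.018],.261)
circ(W,(.451,.149),.029,.035,.003)
save('side','s6.png',(220,80,460,260),3)
E
```

```text
t 6.02 pos [ 0.4514  0.1499 -0.0082] yaw 0.2582 tilt [0.0006 0.0003] turn z -0.0028 shift(after turn) mm [ 0.6 -0.7  9.8] shift now axes [ 0.6 -0.8  9.8] wf [ 1.2 -0.2  0.4] g 1.000
n 12781 mec 0.4510 0.1490 r 0.0303 mean [0.4472 0.1481 0.0292]
```

View pics/w6.png

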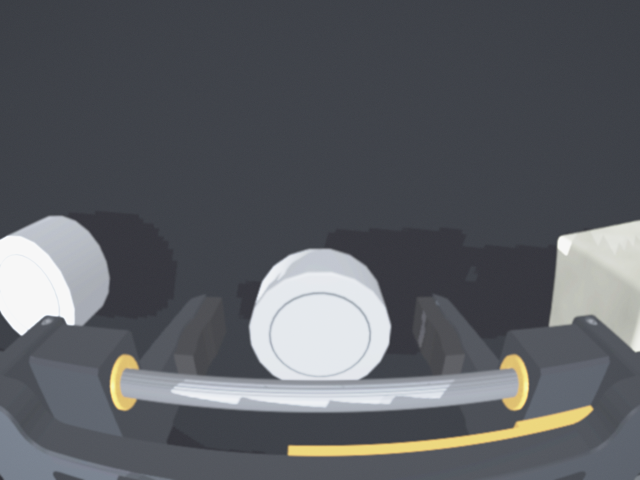

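View pics/s6.png

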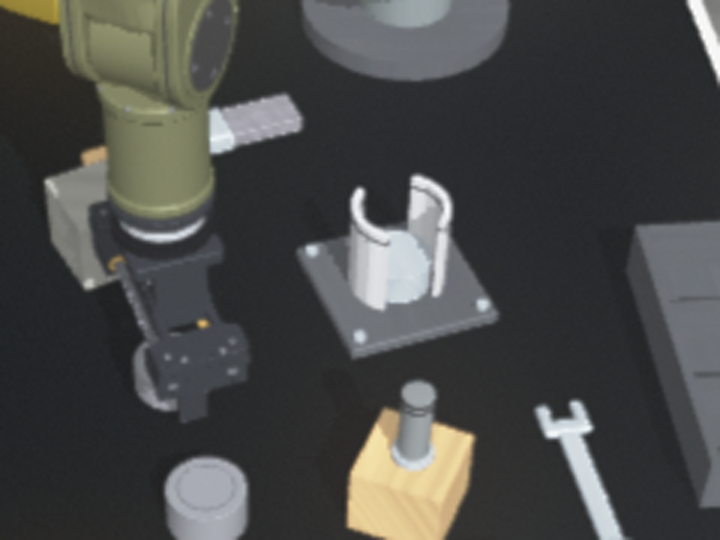

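The disc at (320,320) is now actually between the fingers. Down 10 mm more, then close.

Emit:
carry_out(increments="0 -0.5 5 0 0 0 88; 0 0 4 0 0 0 88; 0 0 0 0 0 0 88; 0 0 0 0 0 0 40; 0 0 0 0 0 0 40; 0 0 0 0 0 0 40; 0 0 0 0 0 0 40; 0 0 0 0 0 0 40; 0 0 0 0 0 0 40", newtons=25)

```text
t: 6.82
ee_pos: [0.4513, 0.1494, -0.0177]
tool_rot: [0.0, -0.129, 0.992, 0.0]
wrist_force: [-0.2, 0.1, 0.8]
grip_width: 0.675
```

Emit:
carry_out(increments="0 0 -10 0 0 0 40; 0 0 -20 0 0 0 40; 0 0 -30 0 0 0 40; 0 0 -40 0 0 0 40; 0 0 -35 0 0 0 40; 0 0 0 0 0 0 40; 0 0 0 0 0 0 40; 0 0 0 0 0 0 40")

```text
t: 7.48
ee_pos: [0.4508, 0.1486, 0.1166]
tool_rot: [-0.0, -0.128, 0.992, -0.0]
wrist_force: [-0.1, 0.3, -2.1]
grip_width: 0.674
```

```bash
python3 - <<'E'
from h import *
W=wshot('w7.png')
go([.640,.241,.13],.261)
w=W[200:380,240:400].reshape(-1,3)
e=status.get_obs()['ee_pos'];t,M=yaw()
q=(w-e)@M*1e3
q=q[(abs(q[:,0])<45)&(abs(q[:,1])<31)&(q[:,2]<10)&(q[:,2]>-60)];print(len(q),np.percentile(q[:,2],[1,10,30,50,70,90]).round(1))
w=W.reshape(-1,3);m=(abs(w[:,2]-.012)<.004)&(np.hypot(w[:,0]-.64,w[:,1]-.241)<.1)
print(cv2.minAreaRect((w[m][:,:2]*1000).astype(np.float32)),m.sum())
E
```

```text
t 7.53 pos [0.4504 0.1485 0.1161] yaw 0.2580 tilt [-0.0022 -0.0014] turn z -0.0030 shift(after turn) mm [-207.1   40.4  -13.9] shift now axes [-206.9   41.   -14.4] wf [ 0.2  1.2 -2.5] g 0.676
15884 [-49.1 -48.2 -47.7 -47.3 -46.8 -34.9]
((625.4998779296875, 236.74771118164062), (100.07321166992188, 130.21485900878906), 15.109350204467773) 1970
```

View pics/w7.png

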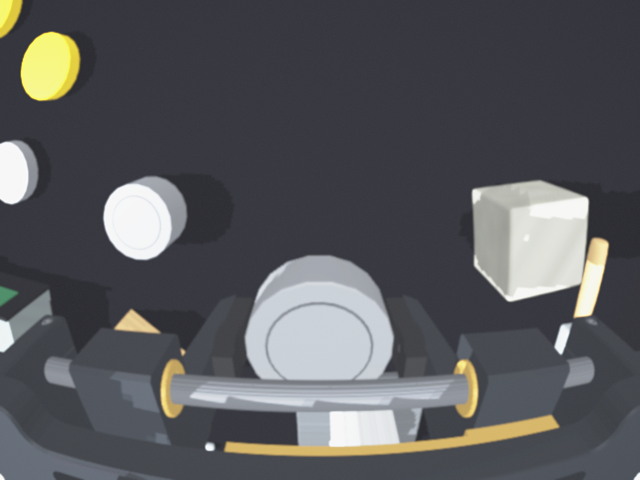

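The mid disc is held: opening 59.5 mm, weight 2.2 N. I'll move past the tube so the wrist camera can see into it and measure its axis in the same frame.

Emit:
carry_out(increments="-20 3 -10 0 0 -0.003 40; -36 5 -10 0 0 0 40; -36 5 -10 0 0 0 40; -36 5 -10 0 0 0 40; -36 5 -4 0 0 0 40; -36 5 0 0 0 0 40; -36 5 0 0 0 0 40; -31 5 0 0 0 0 40; -20 4 0 0 0 0 40; 0 0 0 0 0 0 40")

```text
t: 8.37
ee_pos: [0.7191, 0.2658, 0.1566]
tool_rot: [-0.001, -0.13, 0.991, -0.0]
wrist_force: [-1.9, 0.9, -1.8]
grip_width: 0.671
```

Emit:
carry_out(increments="0 0 0 0 0 0 40; 0 0 0 0 0 0 40; 0 0 0 0 0 0 40")

```text
t: 8.62
ee_pos: [0.7163, 0.2632, 0.16]
tool_rot: [-0.001, -0.131, 0.991, -0.001]
wrist_force: [0.4, -1.2, -1.6]
grip_width: 0.674
```

```bash
python3 - <<'E'
from h import *
W=wshot('w8.png')
go([.640,.241,.13],.261)
w=W.reshape(-1,3)
m=(abs(w[:,2]-.013)<.004)&(np.hypot(w[:,0]-.64,w[:,1]-.241)<.105)
print(cv2.minAreaRect((w[m][:,:2]*1000).astype(np.float32)),m.sum())
circ(W,(.641,.2415),.092,.05,.003)
circ(W,(.641,.2415),.041,.034,.004)
np.save('tubeW.npy',W)
t,M=yaw();e=status.get_obs()['ee_pos']
q=(W[230:395,230:410]-e)@M*1e3;q=q.reshape(-1,3);q=q[abs(q[:,2]+47.5)<3]
print('held',cv2.minEnclosingCircle(q[:,:2].astype(np.float32)))
z=np.load('last_side.npz');S=pts('side',z['d'],z['K'],z['P'])
circ(S,(.641,.2375),.091,.05,.003)
s=S.reshape(-1,3);m=(abs(s[:,2]-.012)<.004)&(np.hypot(s[:,0]-.641,s[:,1]-.238)<.105)
print(cv2.minAreaRect((s[m][:,:2]*1000).astype(np.float32)),m.sum())
E
```

```text
t 8.67 pos [0.7166 0.2632 0.1606] yaw 0.2617 tilt [-0.0017 -0.0016] turn z 0.0007 shift(after turn) mm [79.7 -1.7 30.6] shift now axes [79.7 -1.6 30.7] wf [-0.1 -0.  -2.4] g 0.669
((641.4041748046875, 241.23956298828125), (129.91485595703125, 130.63687133789062), 15.022618293762207) 13912
n 1816 mec 0.6413 0.2410 r 0.0398 mean [0.6412 0.2411 0.0929]
n 4343 mec 0.6410 0.2415 r 0.0341 mean [0.6411 0.2414 0.0411]
held ((7.5128960609436035, -0.3527873158454895), 35.21097946166992)
n 88 mec 0.6411 0.2382 r 0.0408 mean [0.6379 0.2387 0.0905]
((639.0198364257812, 238.10275268554688), (131.87815856933594, 135.60003662109375), 16.393491744995117) 1016
```

View pics/w8.png

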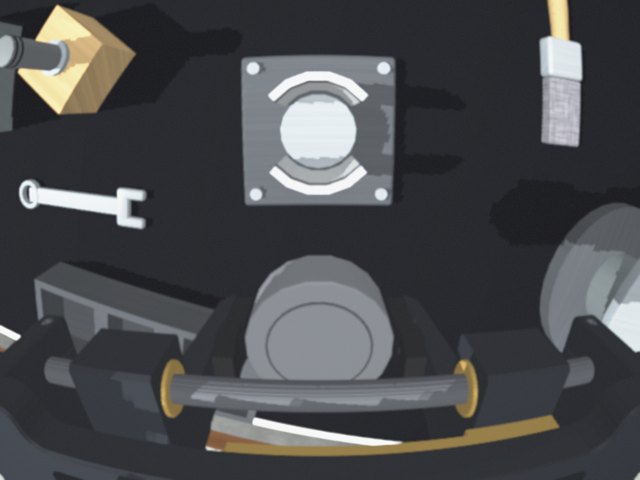

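The tube at image (318,130) measures (0.6413, 0.2412) with yaw 0.262, consistent between base, rim and floor. Next I'll refine where the held disc sits in the tool frame.

```bash
cat >> h.py <<'E'
def held(W,rows,cols,zt,tol=2,r=30.,pad=False):
    from scipy.optimize import least_squares
    t,M=yaw();e=status.get_obs()['ee_pos']
    q=((W[rows[0]:rows[1],cols[0]:cols[1]]-e)@M*1e3).reshape(-1,3)
    q=q[abs(q[:,2]-zt)<tol]
    # front arc: per y-bin max x
    b=[];
    for y in np.arange(-22,22.1,1.5):
        s=q[abs(q[:,1]-y)<.75]
        if len(s)>3: b.append((np.percentile(s[:,0],98),y))
    b=np.array(b)
    f=least_squares(lambda p:np.hypot(b[:,0]-p[0],b[:,1]-p[1])-r,[0,0],loss='soft_l1')
    print('held centre tool x,y mm',f.x.round(2),'res',np.abs(f.fun).max().round(2),len(b)); return f.x
E
python3 - <<'E'
from h import *
W=np.load('tubeW.npy')
held(W,(230,395),(230,410),-47.5)
c=held(W,(230,395),(230,410),-48,1.5)
t,M=yaw()
d=M@np.array([c[0]/1e3,c[1]/1e3,0])
print('TCP target',.6413-d[0],.2412-d[1]); go([.6413-d[0],.2412-d[1],.13],.262)
E
```

```text
held centre tool x,y mm [-0.91 -0.65] res 0.54 30
held centre tool x,y mm [-2.17 -0.8 ] res 1.64 30
TCP target 0.6390006007827596 0.24141272449486914
t 8.67 pos [0.7166 0.2632 0.1606] yaw 0.2617 tilt [-0.0017 -0.0016] turn z -0.0003 shift(after turn) mm [80.6 -0.9 30.6] shift now axes [80.5 -0.9 30.7] wf [-0.1 -0.  -2.4] g 0.669
```

Emit:
carry_out(increments="15 -1 0 0 0 0 40; 25 0 0 0 0 0 40; 25 0 0 0 0 0 40; 14 0 5 0 0 0 40; 0 0 15 0 0 0 40; 0 0 10 0 0 0 40; 0 0 0 0 0 0 40; 0 0 0 0 0 0 40; 0 0 0 0 0 0 40")

```text
t: 9.42
ee_pos: [0.6423, 0.2427, 0.1316]
tool_rot: [0.0, -0.13, 0.992, 0.0]
wrist_force: [0.3, 0.1, -2.4]
grip_width: 0.676
```

```bash
python3 - <<'E'
from h import *
W=wshot('w9.png')
go([.6407,.2412,.0223],.262)
held(W,(230,395),(230,410),-47.5)
save('side','s9.png',(270,80,450,230),4)
E
```

```text
t 9.47 pos [0.6424 0.2429 0.1318] yaw 0.2608 tilt [0.0013 0.0009] turn z -0.0012 shift(after turn) mm [  2.1  -1.2 109.5] shift now axes [  2.2  -1.3 109.5] wf [-1.   0.1 -1.5] g 0.675
held centre tool x,y mm [-0.75 -1.05] res 0.51 30
```

View pics/s9.png

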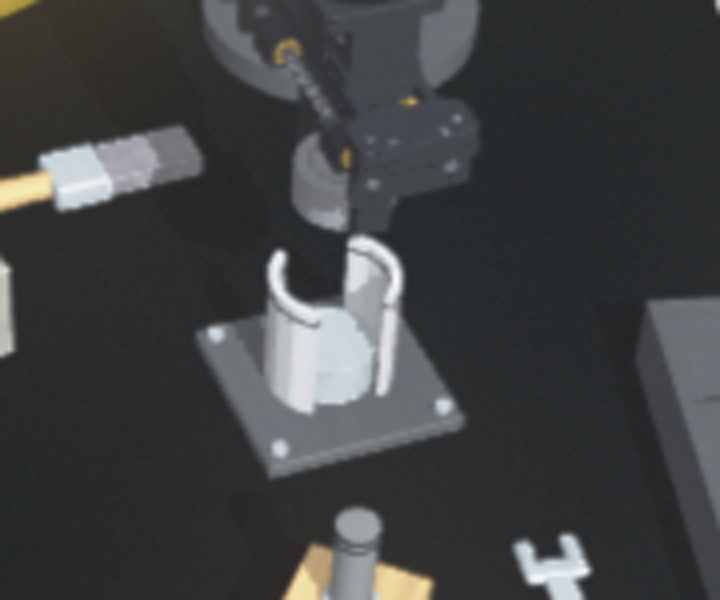

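View pics/w9.png

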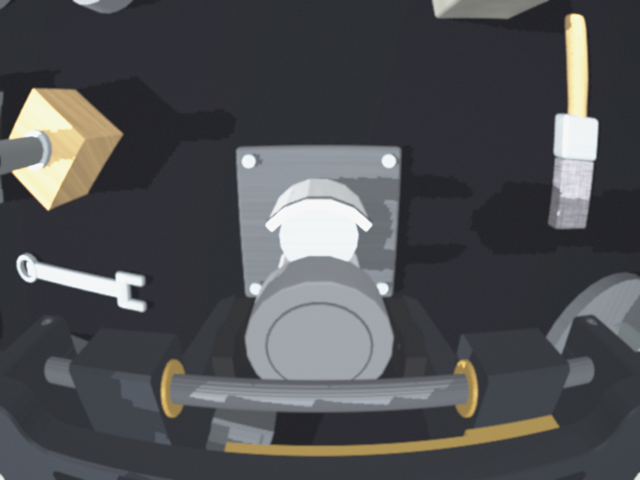

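Emit:
carry_out(increments="2.3 -0.5 10 0 0 0 40; 0 0 15 0 0 0 40; 0 0 5 0 0 0 40; 0 0 0 0 0 0 40; 0 0 0 0 0 0 40; 0 0 0 0 0 0 40")

```text
t: 10.02
ee_pos: [0.6399, 0.2419, 0.1018]
tool_rot: [0.001, -0.13, 0.991, 0.0]
wrist_force: [-0.3, -0.2, -2.1]
grip_width: 0.677
```

```bash
python3 - <<'E'
from h import *
go([.6404,.2419,.0223],.262)
W=wshot('w10.png')
circ(W,(.6413,.2412),.013,.1,.004)
w=W.reshape(-1,3)
m=(abs(w[:,2]-.013)<.004)&(np.hypot(w[:,0]-.64,w[:,1]-.241)<.105)
print(cv2.minAreaRect((w[m][:,:2]*1000).astype(np.float32)),m.sum())
E
```

```text
t 10.02 pos [0.6399 0.2419 0.1018] yaw 0.2612 tilt [0.0009 0.0008] turn z -0.0008 shift(after turn) mm [-0.4 -0.1 79.5] shift now axes [-0.4 -0.1 79.5] wf [-0.3 -0.2 -2.1] g 0.677
n 15031 mec 0.6327 0.2389 r 0.0851 mean [0.6169 0.2347 0.013 ]
((635.2266235351562, 239.39776611328125), (118.64550018310547, 130.84774780273438), 15.031547546386719) 15031
```

Emit:
carry_out(increments="-0.4 0 10 0 0 0 40; 0 0 12 0 0 0 40; 0 0 12 0 0 0 40; 0 0 12 0 0 0 40; 0 0 12 0 0 0 40; 0 0 8 0 0 0 40; 0 0 6 0 0 0 40; 0 0 3 0 0 0 40; 0 0 0 0 0 0 40; 0 0 0 0 0 0 40")

```text
t: 10.9
ee_pos: [0.6402, 0.2418, 0.0265]
tool_rot: [0.0, -0.13, 0.991, 0.0]
wrist_force: [-0.2, 0.1, -2.1]
grip_width: 0.674
```

```bash
python3 - <<'E'
from h import *
go([.6404,.2419,.0223],.262)
W=wshot('w11.png')
held(W,(230,395),(230,410),-47.5)
save('side','s11.png',(270,80,450,230),4)
E
```

```text
t 10.90 pos [0.6402 0.2418 0.0265] yaw 0.2612 tilt [0.0005 0.0004] turn z -0.0008 shift(after turn) mm [-0.2  0.   4.2] shift now axes [-0.2  0.   4.2] wf [-0.2  0.1 -2.1] g 0.674
held centre tool x,y mm [ 9.36 -0.62] res 1.64 30
```

View pics/s11.png

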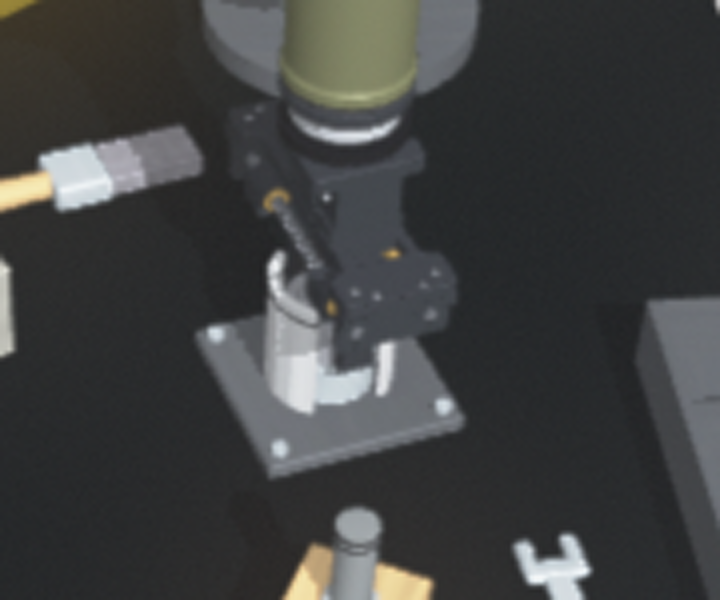

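View pics/w11.png

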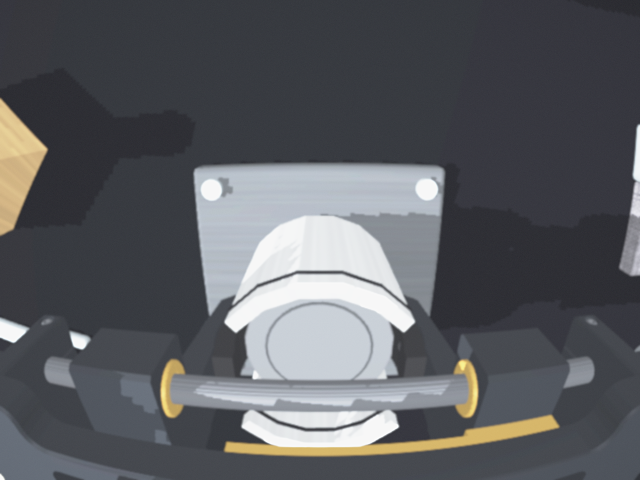

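The disc is inside the tube without contact force. I'll lower the last 4 mm slowly and watch the force.

Emit:
carry_out(increments="0 0 1.5 0 0 0 40; 0 0 1.5 0 0 0 40; 0 0 1 0 0 0 40; 0 0 0.5 0 0 0 40; 0 0 0 0 0 0 40; 0 0 0 0 0 0 40")

```text
t: 11.5
ee_pos: [0.6401, 0.2416, 0.0224]
tool_rot: [0.0, -0.13, 0.991, -0.0]
wrist_force: [-1.7, -1.0, 4.2]
grip_width: 0.674
```

Contact (+6 N): the disc is seated. Release and lift.

Emit:
carry_out(increments="0 0 0 0 0 0 64; 0 0 0 0 0 0 68; 0 0 0 0 0 0 74; 0 0 0 0 0 0 74; 0 0 0 0 0 0 74; 0 0 -10 0 0 0 74; 0 0 -20 0 0 0 74; 0 0 -35 0 0 0 74; 0 0 -35 0 0 0 74; 0 0 -35 0 0 0 74")

```text
t: 12.33
ee_pos: [0.6397, 0.2416, 0.1588]
tool_rot: [-0.0, -0.13, 0.991, 0.0]
wrist_force: [-0.3, 0.4, -0.7]
grip_width: 0.841
```

```bash
python3 - <<'E'
from h import *
W=wshot('w12.png')
go([.464,-.1543,.16],.262)
np.save('tubeW.npy',W)
circ(W,(.6413,.2412),.069,.033,.005)
E
```

```text
t 12.38 pos [0.6437 0.2441 0.1669] yaw 0.2607 tilt [0.0112 0.0063] turn z -0.0013 shift(after turn) mm [ 276.8 -338.3    6.9] shift now axes [ 276.4 -338.7    2.4] wf [0.6 0.5 4.1] g 0.840
n 4701 mec 0.6426 0.2409 r 0.0318 mean [0.6396 0.2405 0.0693]
```

View pics/w12.png

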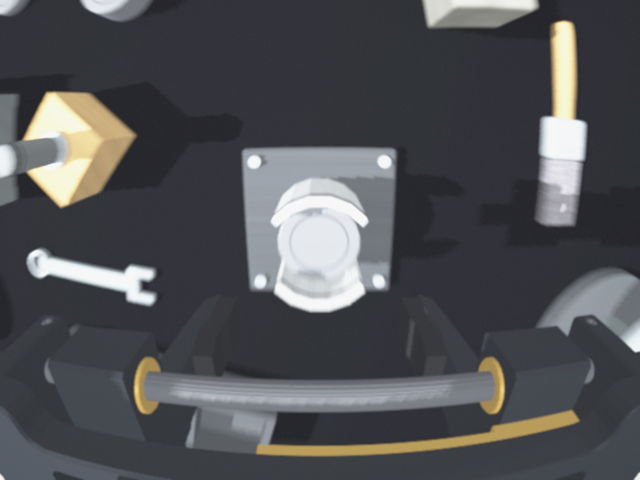

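The mid disc lies flat in the tube: image (320,243), top at about 0.068 m. Next is the thin grey disc.

Emit:
carry_out(increments="15 -18 0 0 0 0 88; 25 -30 0 0 0 0 88; 26 -32 0 0 0 0 88; 26 -32 0 0 0 0 88; 26 -32 0 0 0 0 88; 26 -32 0 0 0 0 88; 26 -32 0 0 0 0 88; 26 -32 0 0 0 0 88; 26 -32 0 0 0 0 88; 26 -32 0 0 0 0 88")

```text
t: 13.22
ee_pos: [0.4782, -0.1178, 0.1574]
tool_rot: [0.001, -0.13, 0.991, -0.0]
wrist_force: [0.1, 0.0, -0.6]
grip_width: 1.001
```

Emit:
carry_out(increments="20 -26 0 0 0 0 88; 9 -8 0 0 0 0 88; 0 0 0 0 0 0 88; 0 0 0 0 0 0 88; 0 0 0 0 0 0 88; 0 0 0 0 0 0 88")

```text
t: 13.72
ee_pos: [0.4611, -0.1541, 0.157]
tool_rot: [0.001, -0.132, 0.991, 0.001]
wrist_force: [0.6, 0.3, 0.2]
grip_width: 1.0
```

```bash
python3 - <<'E'
from h import *
W=wshot('w13.png')
circ(W,(.464,-.154),.017,.045,.004)
circ(W,(.464,-.154),.017,.04,.003)
go([.464,-.1543,-.018],.262)
E
```

```text
n 3551 mec 0.4639 -0.1548 r 0.0304 mean [ 0.4631 -0.1551  0.0172]
n 3537 mec 0.4640 -0.1546 r 0.0303 mean [ 0.4632 -0.1551  0.0172]
t 13.77 pos [ 0.4609 -0.1544  0.1569] yaw 0.2648 tilt [0.0013 0.001 ] turn z 0.0028 shift(after turn) mm [ -3.1  -0.7 174.9] shift now axes [ -2.8  -0.9 174.9] wf [ 0.2 -0.3 -0. ] g 0.997
```

View pics/w13.png

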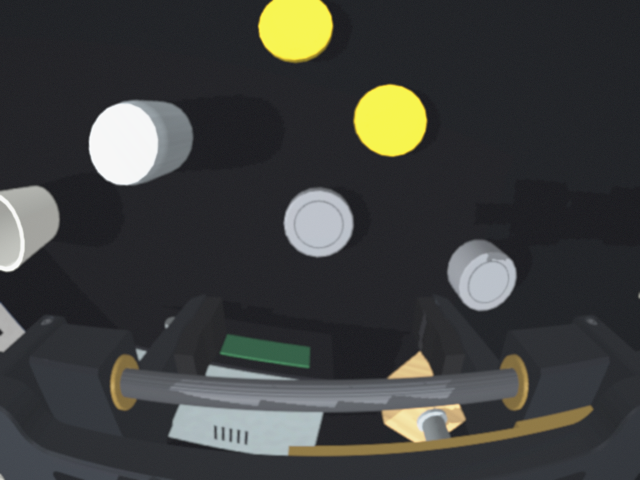

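Emit:
carry_out(increments="-2.9 -0.3 20 0 0 0.002 88; 0 0 35 0 0 0 88; 0 0 35 0 0 0 88; 0 0 35 0 0 0 88; 0 0 25 0 0 0 88; 0 0 12 0 0 0 88; 0 0 6 0 0 0 88; 0 0 0 0 0 0 88; 0 0 0 0 0 0 88; 0 0 0 0 0 0 88")

```text
t: 14.6
ee_pos: [0.4634, -0.1558, -0.0104]
tool_rot: [0.001, -0.129, 0.992, -0.0]
wrist_force: [0.3, 1.3, 0.3]
grip_width: 1.002
```

```bash
python3 - <<'E'
from h import *
go([.464,-.1544,-.0195],.262)
W=wshot('w14.png')
circ(W,(.464,-.154),.017,.04,.003)
E
```

```text
t 14.60 pos [ 0.4634 -0.1558 -0.0104] yaw 0.2596 tilt [0.0019 0.0001] turn z -0.0024 shift(after turn) mm [-0.9  1.2  9.1] shift now axes [-0.9  1.2  9.1] wf [0.3 1.3 0.3] g 1.002
n 11887 mec 0.4644 -0.1548 r 0.0304 mean [ 0.4614 -0.1554  0.0172]
```

View pics/w14.png

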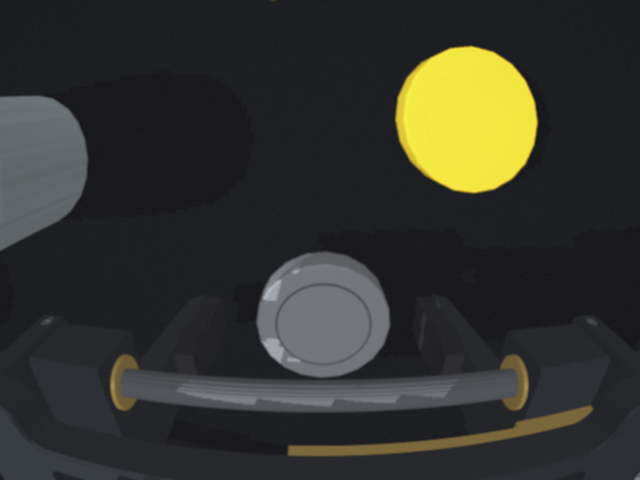

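The grey thin disc at (323,315) is centred between the fingers, clear of the yellow one. Lower 9 mm and grip.

Emit:
carry_out(increments="-0.9 1.2 4 0 0 0 88; 0 0 4 0 0 0 88; 0 0 1 0 0 0 88; 0 0 0 0 0 0 40; 0 0 0 0 0 0 40; 0 0 0 0 0 0 40; 0 0 0 0 0 0 40; 0 0 0 0 0 0 40; 0 0 0 0 0 0 40; 0 0 0 0 0 0 40", newtons=25)

```text
t: 15.48
ee_pos: [0.4631, -0.1546, -0.0202]
tool_rot: [0.0, -0.129, 0.992, 0.0]
wrist_force: [-0.0, 0.0, 0.4]
grip_width: 0.674
```

Emit:
carry_out(increments="0 0 -10 0 0 0 40; 0 0 -25 0 0 0 40; 0 0 -38 0 0 0 40; 0 0 -38 0 0 0 40; 0 0 -38 0 0 0 40; 0 0 -25 0 0 0 40; 0 0 0 0 0 0 40; 0 0 0 0 0 0 40; 0 0 0 0 0 0 40")

```text
t: 16.23
ee_pos: [0.4621, -0.1549, 0.1528]
tool_rot: [-0.001, -0.129, 0.992, 0.0]
wrist_force: [0.1, 0.3, -1.8]
grip_width: 0.673
```

```bash
python3 - <<'E'
from h import *
W=wshot('w15.png')
go([.6413,.2412,.16],.262)
e=status.get_obs()['ee_pos'];t,M=yaw()
q=((W[260:360,280:360]-e)@M*1e3).reshape(-1,3);z=np.median(q[:,2]);print('top z',z)
held(W,(230,395),(230,410),z)
E
```

```text
t 16.28 pos [ 0.4618 -0.1547  0.1523] yaw 0.2592 tilt [-0.003   0.0004] turn z -0.0028 shift(after turn) mm [-275.9  335.9   -7.7] shift now axes [-274.9  336.7   -8.1] wf [ 1.  -0.2 -0.9] g 0.674
top z -37.916701369507464
held centre tool x,y mm [-2.12 -1.16] res 0.33 30
```

View pics/w15.png

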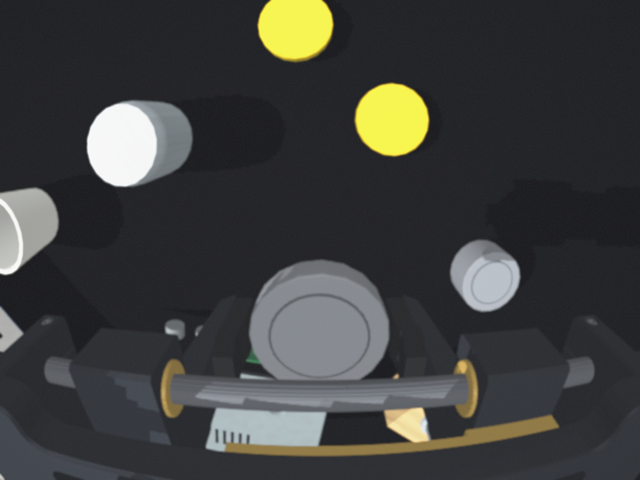

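Emit:
carry_out(increments="-12 14 0 0 0 -0.003 40; -22 27 0 0 0 0 40; -26 32 0 0 0 0 40; -26 32 0 0 0 0 40; -26 32 0 0 0 0 40; -26 32 0 0 0 0 40; -26 32 0 0 0 0 40; -26 32 0 0 0 0 40; -26 32 0 0 0 0 40; -24 30 0 0 0 0 40")

```text
t: 17.12
ee_pos: [0.6178, 0.1947, 0.1512]
tool_rot: [-0.002, -0.132, 0.991, -0.001]
wrist_force: [0.6, -0.2, -1.4]
grip_width: 0.676
```

Emit:
carry_out(increments="-20 25 0 0 0 0 40; -14 16 0 0 0 0 40; 0 0 0 0 0 0 40; 0 0 0 0 0 0 40; 0 0 0 0 0 0 40; 0 0 0 0 0 0 40")

```text
t: 17.62
ee_pos: [0.6401, 0.2384, 0.1525]
tool_rot: [-0.001, -0.13, 0.992, -0.001]
wrist_force: [0.1, -0.7, -0.5]
grip_width: 0.674
```

```bash
python3 - <<'E'
from h import *
W=wshot('w16.png')
go([.6395,.2416,.0478],.262)
held(W,(230,395),(230,410),-37.9)
E
```

```text
t 17.67 pos [0.6403 0.2385 0.1529] yaw 0.2605 tilt [-0.0013 -0.0023] turn z -0.0015 shift(after turn) mm [  0.    3.2 105.1] shift now axes [ -0.2   3.4 105.1] wf [ 0.2 -0.1 -1.5] g 0.675
held centre tool x,y mm [-2.14 -0.9 ] res 0.46 30
```

View pics/w16.png

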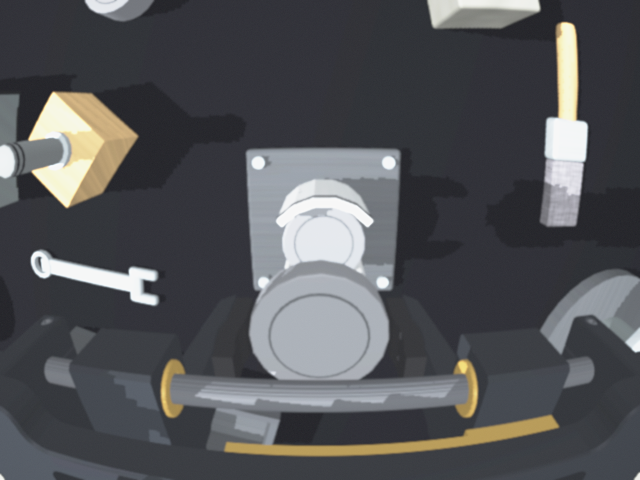

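Emit:
carry_out(increments="0 3.2 15 0 0 0 40; 0 0 25 0 0 0 40; 0 0 15 0 0 0 40; 0 0 0 0 0 0 40; 0 0 0 0 0 0 40; 0 0 0 0 0 0 40; 0 0 0 0 0 0 40")

```text
t: 18.25
ee_pos: [0.6408, 0.2441, 0.1003]
tool_rot: [0.001, -0.13, 0.991, 0.0]
wrist_force: [0.5, 0.7, -0.6]
grip_width: 0.675
```

```bash
python3 - <<'E'
from h import *
W=wshot('w17.png')
go([.6395,.2416,.0478],.262)
E
```

```text
t 18.30 pos [0.6407 0.2442 0.1003] yaw 0.2617 tilt [0.0023 0.0012] turn z -0.0003 shift(after turn) mm [ 1.9 -2.2 52.5] shift now axes [ 2.  -2.2 52.5] wf [ 0.6  0.9 -0.4] g 0.676
```

View pics/w17.png

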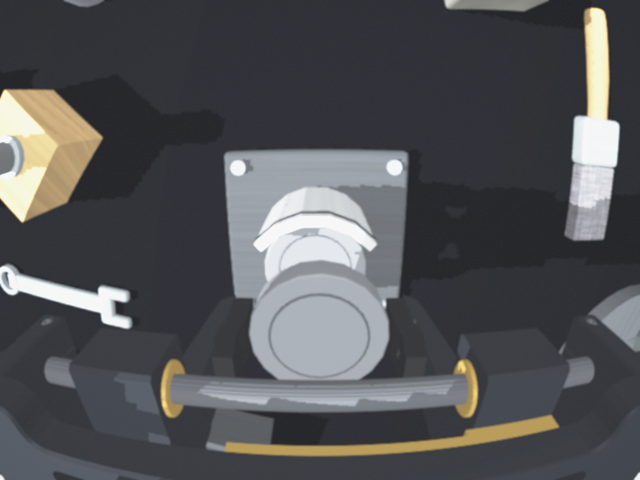

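Emit:
carry_out(increments="1.4 -1.7 0 0 0 0 40; 0 0 0 0 0 0 40; 0 0 0 0 0 0 40; 0 0 0 0 0 0 40")

```text
t: 18.63
ee_pos: [0.639, 0.2419, 0.0989]
tool_rot: [0.0, -0.131, 0.991, 0.0]
wrist_force: [-0.7, 0.3, -2.2]
grip_width: 0.673
```

```bash
python3 - <<'E'
from h import *
go([.6395,.2416,.0478],.262)
E
```

```text
t 18.63 pos [0.639  0.2419 0.0989] yaw 0.2621 tilt [0.0003 0.0001] turn z 0.0001 shift(after turn) mm [-0.4 -0.4 51.1] shift now axes [-0.4 -0.4 51.1] wf [-0.7  0.3 -2.2] g 0.673
```

Emit:
carry_out(increments="-0.3 -0.3 8 0 0 0 40; 0 0 10 0 0 0 40; 0 0 10 0 0 0 40; 0 0 9 0 0 0 40; 0 0 6 0 0 0 40; 0 0 3 0 0 0 40; 0 0 0 0 0 0 40; 0 0 0 0 0 0 40; 0 0 0 0 0 0 40")

```text
t: 19.38
ee_pos: [0.6397, 0.242, 0.0532]
tool_rot: [0.0, -0.131, 0.991, 0.0]
wrist_force: [0.2, 0.5, -1.2]
grip_width: 0.676
```

```bash
python3 - <<'E'
from h import *
go([.6395,.2416,.0478],.262)
W=wshot('w18.png')
E
```

```text
t 19.38 pos [0.6397 0.242  0.0532] yaw 0.2621 tilt [0.0009 0.0006] turn z 0.0001 shift(after turn) mm [ 0.3 -0.3  5.4] shift now axes [ 0.3 -0.3  5.4] wf [ 0.2  0.5 -1.2] g 0.676
```

View pics/w18.png

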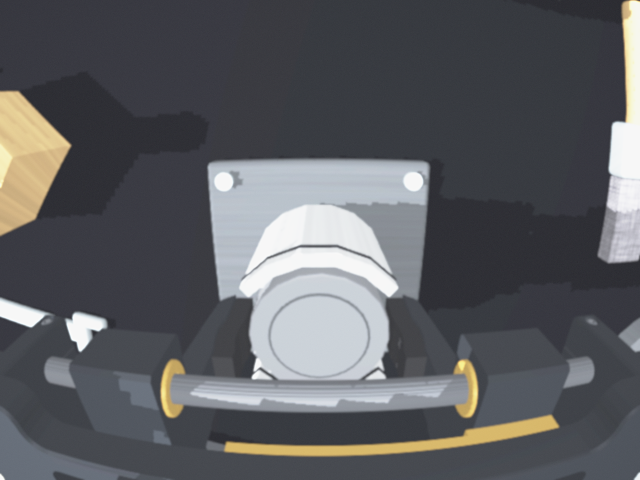

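Emit:
carry_out(increments="0 0 2 0 0 0 40; 0 0 1.5 0 0 0 40; 0 0 1 0 0 0 40; 0 0 1 0 0 0 40; 0 0 0.4 0 0 0 40; 0 0 0 0 0 0 40; 0 0 0 0 0 0 40")

```text
t: 20.02
ee_pos: [0.6393, 0.2417, 0.0478]
tool_rot: [0.0, -0.131, 0.991, -0.0]
wrist_force: [-2.5, -2.5, 5.8]
grip_width: 0.672
```

Emit:
carry_out(increments="0 0 0 0 0 0 64; 0 0 0 0 0 0 68; 0 0 0 0 0 0 74; 0 0 0 0 0 0 74; 0 0 0 0 0 0 74; 0 0 -10 0 0 0 74; 0 0 -20 0 0 0 74; 0 0 -30 0 0 0 74; 0 0 -30 0 0 0 74; 0 0 -20 0 0 0 74")

```text
t: 20.85
ee_pos: [0.6403, 0.2426, 0.1605]
tool_rot: [0.002, -0.131, 0.991, 0.001]
wrist_force: [0.4, 0.1, -0.3]
grip_width: 0.841
```

Emit:
carry_out(increments="0 0 0 0 0 0 74; 0 0 0 0 0 0 74; 0 0 0 0 0 0 74")

```text
t: 21.1
ee_pos: [0.6388, 0.2412, 0.1563]
tool_rot: [-0.001, -0.131, 0.991, -0.0]
wrist_force: [-0.6, -1.0, -1.4]
grip_width: 0.843
```

```bash
python3 - <<'E'
from h import *
W=wshot('w19.png')
circ(W,(.6413,.2412),.085,.031,.004)
circ(W,(.62,.0085),.126,.03,.004)
go([.6204,.0085,.18],.262)
w=W.reshape(-1,3)
m=(abs(w[:,2]-.061)<.004)&(np.hypot(w[:,0]-.62,w[:,1]-.0085)<.06)
print(cv2.minAreaRect((w[m][:,:2]*1000).astype(np.float32)),m.sum())
save('side','s19.png',(270,80,450,230),4)
E
```

```text
n 5479 mec 0.6403 0.2409 r 0.0301 mean [0.6391 0.2405 0.0852]
n 586 mec 0.6191 0.0096 r 0.0125 mean [0.6188 0.012  0.1265]
t 21.15 pos [0.6384 0.2411 0.1556] yaw 0.2624 tilt [-0.0021 -0.0013] turn z 0.0004 shift(after turn) mm [  77.7 -220.   -24.4] shift now axes [  77.8 -220.   -24. ] wf [-0.7 -1.5  0.6] g 0.843
((619.8743286132812, 7.822437286376953), (71.86759185791016, 71.65718078613281), 62.40242385864258) 3774
```

View pics/w19.png

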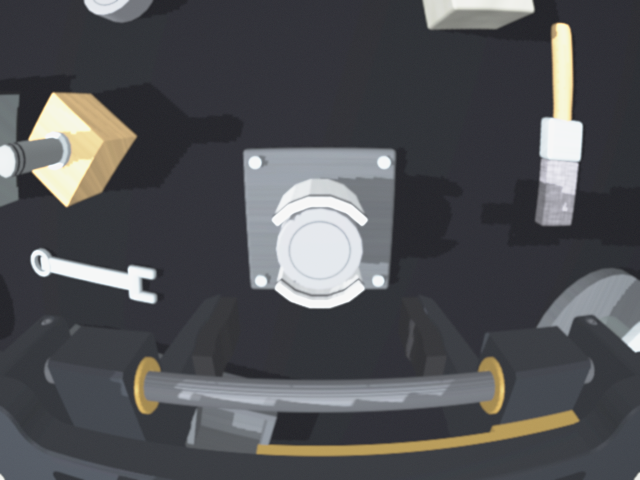

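View pics/s19.png

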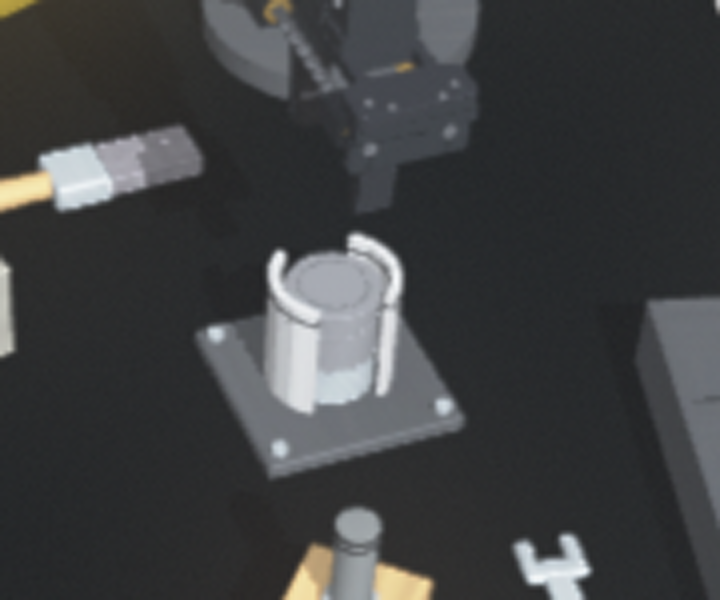

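The stack is done: flat, top at about 0.084–0.085 m, centred within 1 mm. Now over to the pin, looking from just beyond it.

Emit:
carry_out(increments="1 -15 -6 0 0 0 74; 3 -35 -8 0 0 0 74; 3 -40 -10 0 0 0 74; 3 -40 0 0 0 0 74; 3 -40 0 0 0 0 74; 3 -30 0 0 0 0 60; 2 -20 0 0 0 0 60; 0 0 0 0 0 0 60; 0 0 0 0 0 0 60; 0 0 0 0 0 0 60")

```text
t: 22.03
ee_pos: [0.6784, 0.0256, 0.1806]
tool_rot: [-0.0, -0.131, 0.991, 0.001]
wrist_force: [-0.3, 0.2, 0.7]
grip_width: 0.678
```

Emit:
carry_out(increments="0 0 0 0 0 0 60; 0 0 0 0 0 0 60")

```text
t: 22.2
ee_pos: [0.6786, 0.0267, 0.1809]
tool_rot: [-0.0, -0.132, 0.991, 0.001]
wrist_force: [-0.6, -0.5, 0.1]
grip_width: 0.677
```

```bash
python3 - <<'E'
from h import *
W=wshot('w20.png')
go([.620,.0085,.11],.262)
circ(W,(.62,.0085),.127,.02,.003)
w=W.reshape(-1,3)
m=(abs(w[:,2]-.061)<.003)&(np.hypot(w[:,0]-.62,w[:,1]-.0085)<.055)
print('rest',cv2.minAreaRect((w[m][:,:2]*1000).astype(np.float32)),m.sum())
m=(abs(w[:,2]-.071)<.003)&(abs(w[:,0]-.65)<.1)&(abs(w[:,1]+.192)<.12)
print('meter',cv2.minAreaRect((w[m][:,:2]*1000).astype(np.float32)),m.sum())
E
```

```text
t 22.25 pos [0.6786 0.0264 0.1809] yaw 0.2648 tilt [-0.0002  0.0008] turn z 0.0028 shift(after turn) mm [61.3 -2.1 70.9] shift now axes [61.3 -2.  70.9] wf [ 0.1  0.2 -0.2] g 0.678
n 1236 mec 0.6199 0.0077 r 0.0125 mean [0.6197 0.0077 0.1269]
rest ((619.985595703125, 7.669406890869141), (70.8152084350586, 70.49386596679688), 62.18168640136719) 6366
meter ((649.3294677734375, -194.97494506835938), (123.73910522460938, 184.44703674316406), 6.0410661697387695) 21320
```

View pics/w20.png

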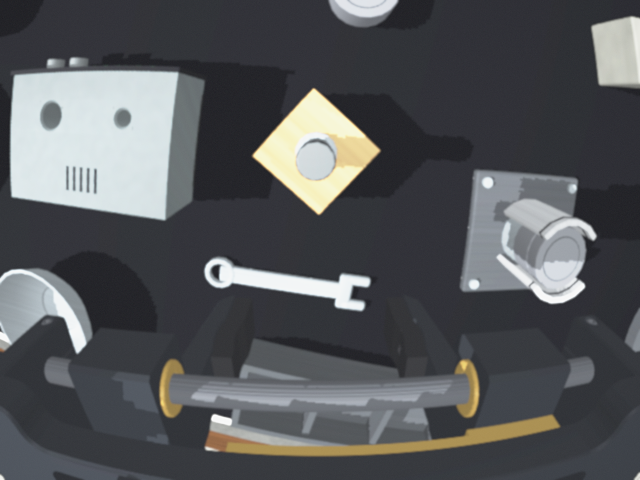

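The pin at (316,158) measures (0.6199, 0.0077), matching the rest's centre. Move over it.

Emit:
carry_out(increments="15 -2 0 0 0 0.003 60; 22 0 0 0 0 0 60; 18 0 10 0 0 0 60; 6.5 0 20 0 0 0 60; 0 0 15 0 0 0 60; 0 0 0 0 0 0 60; 0 0 0 0 0 0 60; 0 0 0 0 0 0 60")

```text
t: 22.92
ee_pos: [0.6209, 0.0078, 0.1367]
tool_rot: [0.001, -0.13, 0.992, 0.0]
wrist_force: [0.8, 0.4, 0.5]
grip_width: 0.681
```

```bash
python3 - <<'E'
from h import *
go([.6197,.0085,.063],.262)
W=wshot('w21.png')
circ(W,(.62,.0085),.127,.02,.003)
E
```

```text
t 22.92 pos [0.6209 0.0078 0.1367] yaw 0.2600 tilt [0.0017 0.0008] turn z -0.0020 shift(after turn) mm [ 1.   1.  73.7] shift now axes [ 1.2  0.9 73.7] wf [0.8 0.4 0.5] g 0.681
n 1460 mec 0.6200 0.0077 r 0.0125 mean [0.6189 0.0074 0.1268]
```

View pics/w21.png

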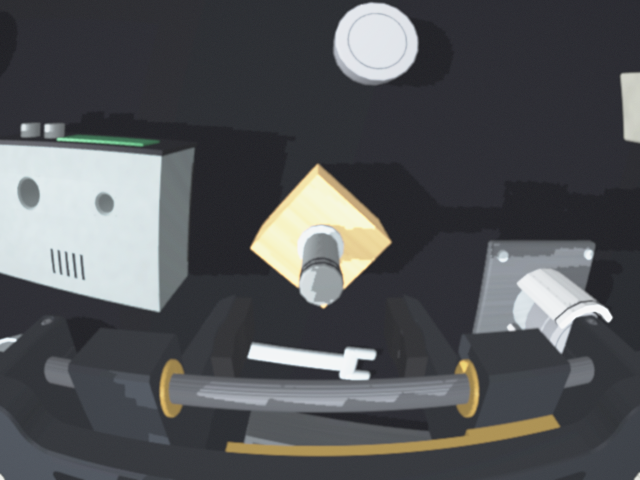

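Emit:
carry_out(increments="0.6 0.5 15 0 0 -0.002 60; 0 0 20 0 0 0 60; 0 0 20 0 0 0 60; 0 0 12 0 0 0 60; 0 0 6 0 0 0 60; 0 0 0 0 0 0 60; 0 0 0 0 0 0 60; 0 0 0 0 0 0 60")

```text
t: 23.63
ee_pos: [0.6203, 0.0075, 0.064]
tool_rot: [0.001, -0.13, 0.991, 0.0]
wrist_force: [0.4, 0.1, -0.0]
grip_width: 0.682
```

```bash
python3 - <<'E'
from h import *
go([.6197,.0085,.063],.262)
W=wshot('w22.png')
circ(W,(.62,.0085),.127,.02,.003)
E
```

```text
t 23.63 pos [0.6203 0.0075 0.064 ] yaw 0.2611 tilt [0.0021 0.0005] turn z -0.0009 shift(after turn) mm [0.3 1.1 1. ] shift now axes [0.3 1.1 1. ] wf [ 0.4  0.1 -0. ] g 0.682
n 2039 mec 0.6193 0.0076 r 0.0124 mean [0.6153 0.0066 0.1267]
```

View pics/w22.png

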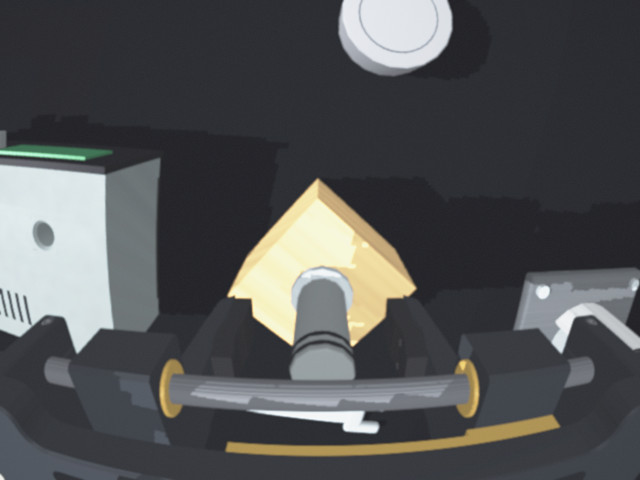

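Emit:
carry_out(increments="0 1 1 0 0 0 60; 0 0 0 0 0 0 60; 0 0 0 0 0 0 10; 0 0 0 0 0 0 10; 0 0 0 0 0 0 10; 0 0 0 0 0 0 10; 0 0 0 0 0 0 10; 0 0 0 0 0 0 10; 0 0 0 0 0 0 10; 0 0 0 0 0 0 10", newtons=35)

```text
t: 24.52
ee_pos: [0.619, 0.0082, 0.0618]
tool_rot: [0.0, -0.13, 0.991, 0.0]
wrist_force: [-0.4, 0.8, 0.0]
grip_width: 0.26
```

Emit:
carry_out(increments="0 0 -8 0 0 0 10; 0 0 -20 0 0 0 10; 0 0 -25 0 0 0 10; 0 0 -20 0 0 0 10; 0 0 -12 0 0 0 10; 0 0 0 0 0 0 10; 0 0 0 0 0 0 10; 0 0 0 0 0 0 10")

```text
t: 25.18
ee_pos: [0.6181, 0.0078, 0.1457]
tool_rot: [-0.001, -0.13, 0.991, -0.0]
wrist_force: [1.0, -0.5, -0.9]
grip_width: 0.262
```

```bash
python3 - <<'E'
from h import *
W=wshot('w23.png')
go([.6197,.0085,.063],.262)
save('side','s23.png',(270,120,450,270),4)
E
```

```text
t 25.23 pos [0.618  0.0078 0.1454] yaw 0.2613 tilt [-0.0026 -0.0005] turn z -0.0007 shift(after turn) mm [-1.8  0.2 82.4] shift now axes [-2.   0.2 82.4] wf [ 0.3 -0.6 -1.2] g 0.258
```

View pics/w23.png

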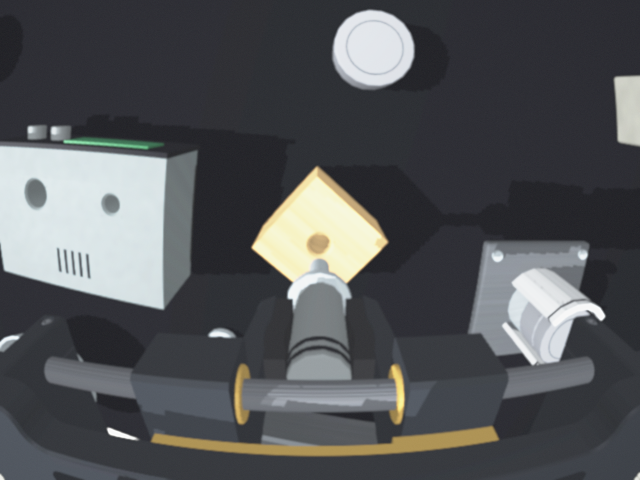

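View pics/s23.png

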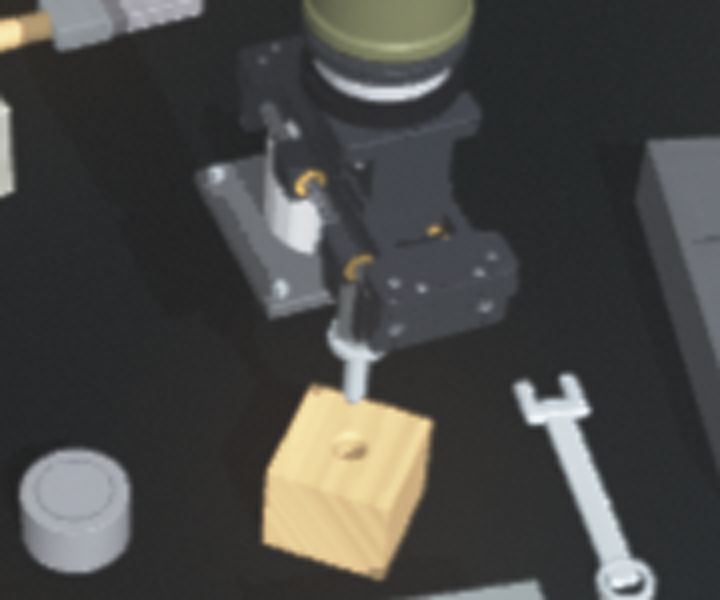

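The pin is out of its rest and held. I'll check the tip's projected position, then look at the terminal from beyond it.

```bash
python3 - <<'E'
from h import *
z=np.load('last_wrist.npz');K,P=z['K'],z['P'];o=status.get_obs();t,M=yaw();e=o['ee_pos']
for p in([-.65,-.7,46.8],[-.65,-.7,43],[1,-.7,46.8],[-.65,-.7,1.8],[0,0,0]):
    print(p,np.round(wproj(e+M@np.array(p)/1e3,K,P),1))
im=z['im'][230:330,260:380,::-1]
cv2.imwrite('pics/tip.png',cv2.resize(im,None,fx=6,fy=6,interpolation=cv2.INTER_CUBIC))
c=np.array([.6493,-.195]);th=.1045
for th in(.1026,.1054):
  R=np.array([[np.cos(th),-np.sin(th)],[np.sin(th),np.cos(th)]]);print(c+R@np.array([-.02,.045]))
print([ (np.round(r['location'],4),r['confidence']) for n in('terminal_narrow',) for r in mark_of(n,'wrist')])
n=c+R@np.array([-.02,.045])
T=np.array([n[0]+.06*.966,n[1]+.06*.259,.165]);go(T,.262)
E
```

```text
[-0.65, -0.7, 46.8] [319.5 262.2]
[-0.65, -0.7, 43] [319.5 264.5]
[1, -0.7, 46.8] [319.5 259.7]
[-0.65, -0.7, 1.8] [319.5 294.8]
[0, 0, 0] [320.9 295.3]
[ 0.62479627 -0.15228505]
[ 0.62467677 -0.15235382]
[(array([ 0.6284, -0.1476,  0.0733]), 0.56)]
t 25.33 pos [0.6182 0.008  0.1455] yaw 0.2613 tilt [-0.0024 -0.0002] turn z -0.0007 shift(after turn) mm [ -24.8 -156.5  -19.5] shift now axes [ -24.8 -156.5  -19.6] wf [ 0.2 -0.  -0. ] g 0.263
```

View pics/tip.png

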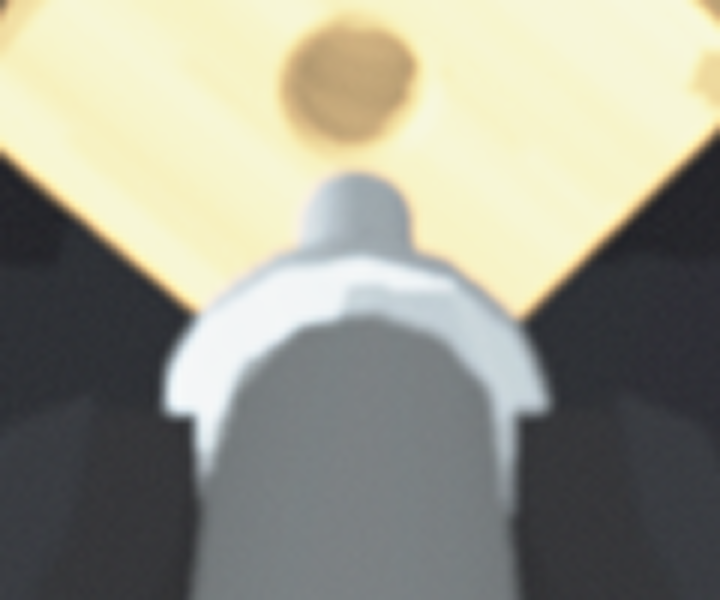

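Emit:
carry_out(increments="-2 -14 -6 0 0 0 10; -5 -28 -7 0 0 0 10; -5 -32 -6 0 0 0 10; -5 -32 0 0 0 0 10; -4 -28 0 0 0 0 10; -4 -22 0 0 0 0 10; 0 0 0 0 0 0 10; 0 0 0 0 0 0 10; 0 0 0 0 0 0 10; 0 0 0 0 0 0 10")

```text
t: 26.17
ee_pos: [0.683, -0.1338, 0.1654]
tool_rot: [-0.0, -0.132, 0.991, 0.001]
wrist_force: [0.0, 0.6, -1.9]
grip_width: 0.266
```

Emit:
carry_out(increments="0 0 0 0 0 0 10; 0 0 0 0 0 0 10; 0 0 0 0 0 0 10")

```text
t: 26.42
ee_pos: [0.6834, -0.1353, 0.166]
tool_rot: [0.0, -0.131, 0.991, 0.0]
wrist_force: [-1.2, -0.4, -0.8]
grip_width: 0.263
```

```bash
python3 - <<'E'
from h import *
W=wshot('w24.png');np.save('mW.npy',W)
go([.6248,-.1523,.165],.262)
w=W.reshape(-1,3)
m=(abs(w[:,2]-.071)<.003)&(abs(w[:,0]-.65)<.1)&(abs(w[:,1]+.192)<.12)
print('meter',cv2.minAreaRect((w[m][:,:2]*1000).astype(np.float32)),m.sum())
z=np.load('last_wrist.npz');print(np.round(wproj([.6248,-.1523,.07],z['K'],z['P']),1))
E
```

```text
t 26.47 pos [ 0.6834 -0.1355  0.1659] yaw 0.2621 tilt [-0.      0.0001] turn z 0.0001 shift(after turn) mm [61.  -1.   0.9] shift now axes [61.  -1.   0.9] wf [ 0.3 -0.1 -0.2] g 0.263
meter ((649.6310424804688, -195.76174926757812), (123.90033721923828, 181.90480041503906), 5.997969627380371) 36140
[318.4 155.3]
```

View pics/w24.png

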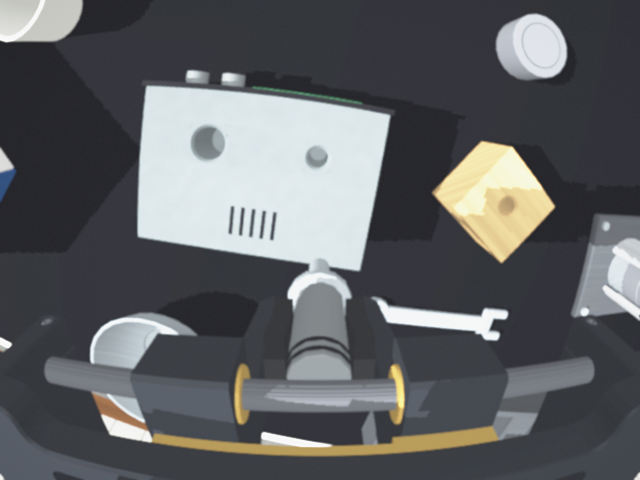

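The narrow terminal shows at (316,156) and the wide one at (208,142). I'll fit the hole rim on the z = 0.07 plane.

```bash
cat >> h.py <<'E'
def ray_plane(u,v,K,P,h):
    a=(np.asarray(u,float)-K[0,2])/K[0,0];b=(np.asarray(v,float)-K[1,2])/K[1,1];r=np.hypot(a,b)+1e-12;s=np.sin(r)/r
    d=np.stack([a*s,-b*s,-np.cos(r)],-1)@P[:3,:3].T
    t=(h-P[2,3])/d[...,2];return P[:3,3]+d*t[...,None]
def hole(c,h=.07,R=.016,side=600,fn=None):
    """rectify plane around c to orthophoto, fit dark circle"""
    z=np.load('last_wrist.npz');K,P,im=z['K'],z['P'],z['im']
    n=320;g=np.linspace(-R,R,n);X,Y=np.meshgrid(g,g)
    mp=np.array([wproj([c[0]+x,c[1]+y,h],K,P) for x,y in zip(X.ravel(),Y.ravel())]).reshape(n,n,2).astype(np.float32)
    o=cv2.remap(im,mp[...,0],mp[...,1],cv2.INTER_CUBIC)
    if fn: cv2.imwrite('pics/'+fn,cv2.resize(o[:,:,::-1],(480,480)))
    gr=cv2.cvtColor(o,cv2.COLOR_RGB2GRAY)
    T,b=cv2.threshold(gr,0,255,cv2.THRESH_BINARY_INV+cv2.THRESH_OTSU)
    cs,_=cv2.findContours(b,cv2.RETR_EXTERNAL,cv2.CHAIN_APPROX_NONE)
    for k in sorted(cs,key=cv2.contourArea)[-2:]:
        if len(k)<5: continue
        e=cv2.fitEllipse(k);s=2*R/(n-1)
        print('T',T,'ellipse centre',np.round([c[0]-R+e[0][0]*s,c[1]-R+e[0][1]*s],4),'axes mm',np.round(np.array(e[1])*s*1e3,2))
E
python3 - <<'E'
from h import *
hole((.6248,-.1523),.07,.016,fn='hole24.png')
c=np.array([.6495,-.1955]);th=.1047
R=np.array([[np.cos(th),-np.sin(th)],[np.sin(th),np.cos(th)]]);w=c+R@np.array([-.02,-.035]);print(w)
hole(w,.07,.022,fn='wide24.png')
z=np.load('last_wrist.npz')
E
```

```text
T 194.0 ellipse centre [ 0.6265 -0.1537] axes mm [15.6  15.86]
[ 0.63326733 -0.23239851]
T 183.0 ellipse centre [ 0.6348 -0.2334] axes mm [25.46 25.81]
```

View pics/hole24.png

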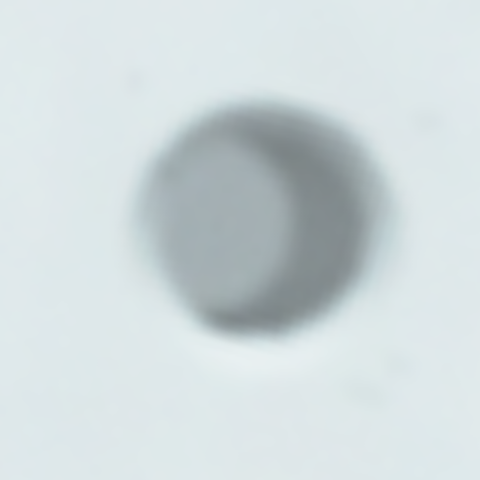

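Emit:
carry_out(increments="10 -2 0 0 0 0 10; 18 0 0 0 0 0 10; 18 0 5 0 0 0 10; 10 0 10 0 0 0 10; 4.4 0 5 0 0 0 10; 0 0 0 0 0 0 10; 0 0 0 0 0 0 10; 0 0 0 0 0 0 10; 0 0 0 0 0 0 10; 0 0 0 0 0 0 10")

```text
t: 27.3
ee_pos: [0.6266, -0.1531, 0.1462]
tool_rot: [0.001, -0.13, 0.991, 0.0]
wrist_force: [-0.6, -0.8, -0.1]
grip_width: 0.259
```

```bash
python3 - <<'E'
from h import *
W=wshot('w25.png')
go([.6257,-.1532,.145],.262)
hole((.6265,-.1537),.07,.016,fn='hole25.png')
z=np.load('last_wrist.npz');K,P=z['K'],z['P'];o=status.get_obs();t,M=yaw();e=o['ee_pos']
print('tip pred',wproj(e+M@np.array([-.65,-.7,46.8])/1e3,K,P),'hole',wproj([.6265,-.1537,.07],K,P))
im=z['im'][190:310,250:390,::-1]
cv2.imwrite('pics/tip2.png',cv2.resize(im,None,fx=5,fy=5,interpolation=cv2.INTER_CUBIC))
E
```

```text
t 27.35 pos [ 0.6263 -0.1533  0.1461] yaw 0.2615 tilt [0.001  0.0002] turn z -0.0005 shift(after turn) mm [0.6 0.2 1.1] shift now axes [0.6 0.2 1.1] wf [ 0.6 -0.6 -1. ] g 0.265
T 192.0 ellipse centre [ 0.6394 -0.1481] axes mm [ 6.72 10.35]
T 192.0 ellipse centre [ 0.6263 -0.1539] axes mm [14.45 16.  ]
tip pred (np.float64(319.0826058198971), np.float64(262.0788525537703)) hole (np.float64(319.45815649496996), np.float64(245.52377640449808))
```

View pics/tip2.png

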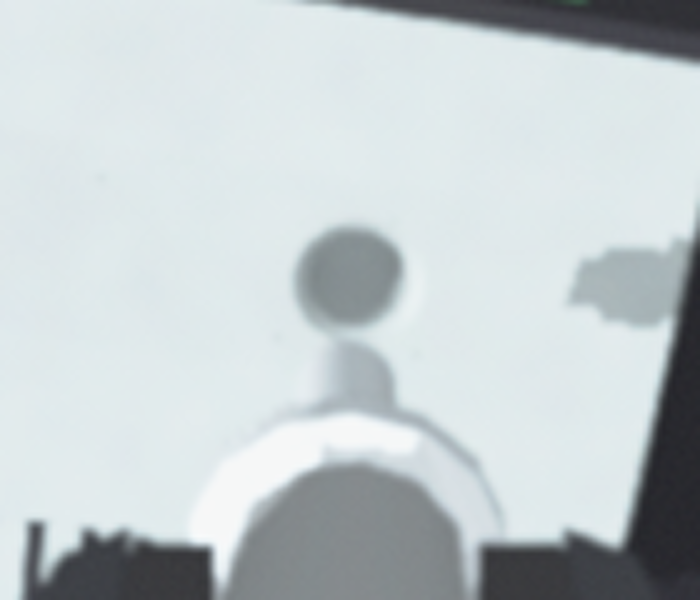

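Emit:
carry_out(increments="0.5 0.2 8 0 0 0 10; 0 0 10 0 0 0 10; 0 0 6 0 0 0 10; 0 0 0 0 0 0 10; 0 0 0 0 0 0 10; 0 0 0 0 0 0 10; 0 0 0 0 0 0 10; 0 0 0 0 0 0 10")

```text
t: 28.02
ee_pos: [0.6254, -0.1535, 0.1222]
tool_rot: [0.0, -0.13, 0.991, -0.0]
wrist_force: [-0.5, -0.1, -1.0]
grip_width: 0.264
```

```bash
python3 - <<'E'
from h import *
go([.6257,-.1532,.121],.262)
W=wshot('w26.png')
hole((.6265,-.1537),.07,.016,fn='hole26.png')
z=np.load('last_wrist.npz');K,P=z['K'],z['P'];o=status.get_obs();t,M=yaw();e=o['ee_pos']
print('tip pred',wproj(e+M@np.array([-.65,-.7,46.8])/1e3,K,P),'hole',wproj([.6265,-.1537,.07],K,P))
im=z['im'][210:310,260:380,::-1]
cv2.imwrite('pics/tip3.png',cv2.resize(im,None,fx=6,fy=6,interpolation=cv2.INTER_CUBIC))
E
```

```text
t 28.02 pos [ 0.6254 -0.1535  0.1222] yaw 0.2612 tilt [0.0008 0.0001] turn z -0.0008 shift(after turn) mm [-0.3  0.2  1.2] shift now axes [-0.3  0.2  1.2] wf [-0.5 -0.1 -1. ] g 0.264
T 199.0 ellipse centre [ 0.6417 -0.1463] axes mm [ 1.85 14.99]
T 199.0 ellipse centre [ 0.6262 -0.1479] axes mm [19.42 25.47]
tip pred (np.float64(319.17380733341935), np.float64(262.39603505143833)) hole (np.float64(319.71781330993133), np.float64(259.83743750201637))
```

View pics/tip3.png

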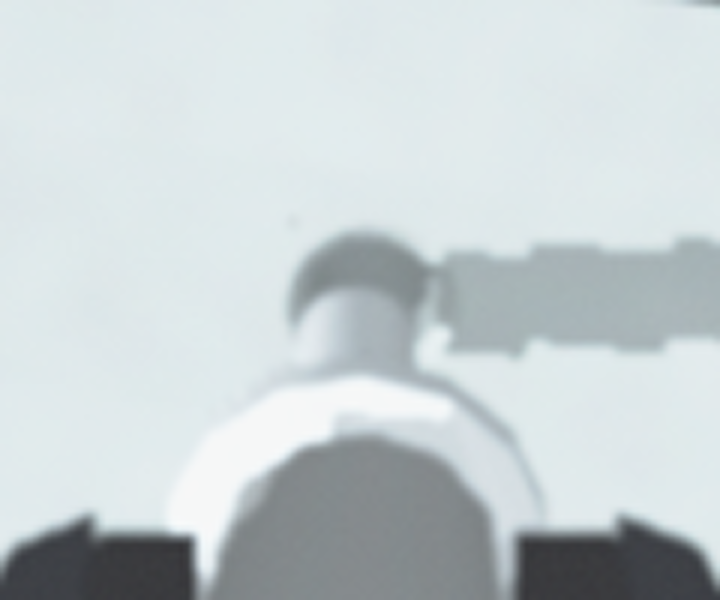

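Hole and tip are aligned to within about half a pixel. Insert slowly.

Emit:
carry_out(increments="-0.2 0.3 2 0 0 0 10; 0 0 3 0 0 0 10; 0 0 3 0 0 0 10; 0 0 3 0 0 0 10; 0 0 3 0 0 0 10; 0 0 0 0 0 0 10; 0 0 0 0 0 0 10")

```text
t: 28.65
ee_pos: [0.625, -0.1532, 0.1074]
tool_rot: [-0.0, -0.13, 0.991, 0.0]
wrist_force: [-0.5, -0.1, -0.9]
grip_width: 0.266
```

```bash
python3 - <<'E'
from h import *
go([.6257,-.1532,.0718],.262)
W=wshot('w27.png')
z=np.load('last_wrist.npz')
im=z['im'][210:310,260:380,::-1]
cv2.imwrite('pics/tip4.png',cv2.resize(im,None,fx=6,fy=6,interpolation=cv2.INTER_CUBIC))
E
```

```text
t 28.65 pos [ 0.625  -0.1532  0.1074] yaw 0.2613 tilt [-0.0006  0.0002] turn z -0.0007 shift(after turn) mm [-0.6 -0.2 35.6] shift now axes [-0.7 -0.2 35.6] wf [-0.5 -0.1 -0.9] g 0.266
```

View pics/tip4.png

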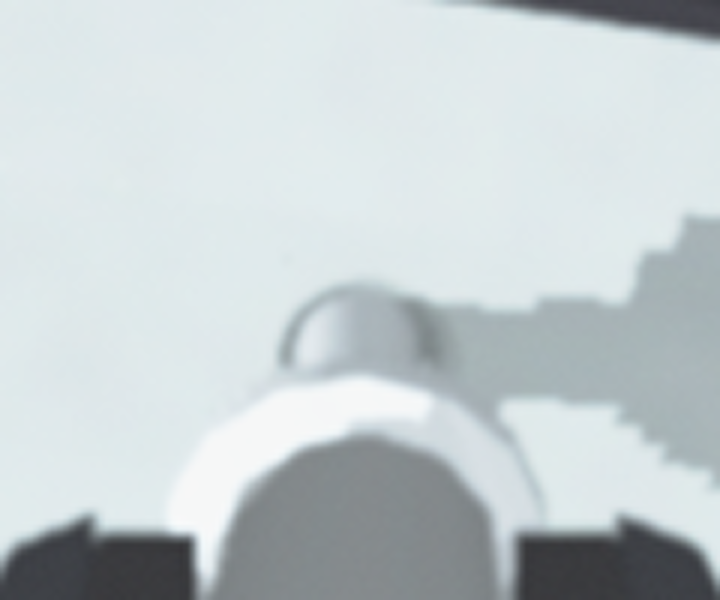

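The tip is in the hole with no force. I'll correct −0.6 mm and continue down.

Emit:
carry_out(increments="-0.6 0 3 0 0 0 10; 0 0 4 0 0 0 10; 0 0 4 0 0 0 10; 0 0 4 0 0 0 10; 0 0 4 0 0 0 10; 0 0 4 0 0 0 10; 0 0 3 0 0 0 10; 0 0 2 0 0 0 10; 0 0 0 0 0 0 10; 0 0 0 0 0 0 10")

```text
t: 29.53
ee_pos: [0.6258, -0.1531, 0.0797]
tool_rot: [-0.0, -0.13, 0.991, 0.0]
wrist_force: [-0.2, 0.7, -0.2]
grip_width: 0.262
```

```bash
python3 - <<'E'
from h import *
go([.6257,-.1532,.0718],.262)
W=wshot('w28.png')
z=np.load('last_wrist.npz')
im=z['im'][210:310,260:380,::-1]
cv2.imwrite('pics/tip5.png',cv2.resize(im,None,fx=6,fy=6,interpolation=cv2.INTER_CUBIC))
E
```

```text
t 29.53 pos [ 0.6258 -0.1531  0.0797] yaw 0.2612 tilt [-0.0001  0.0001] turn z -0.0008 shift(after turn) mm [ 0.1 -0.1  7.9] shift now axes [ 0.1 -0.1  7.9] wf [-0.2  0.7 -0.2] g 0.262
```

View pics/tip5.png

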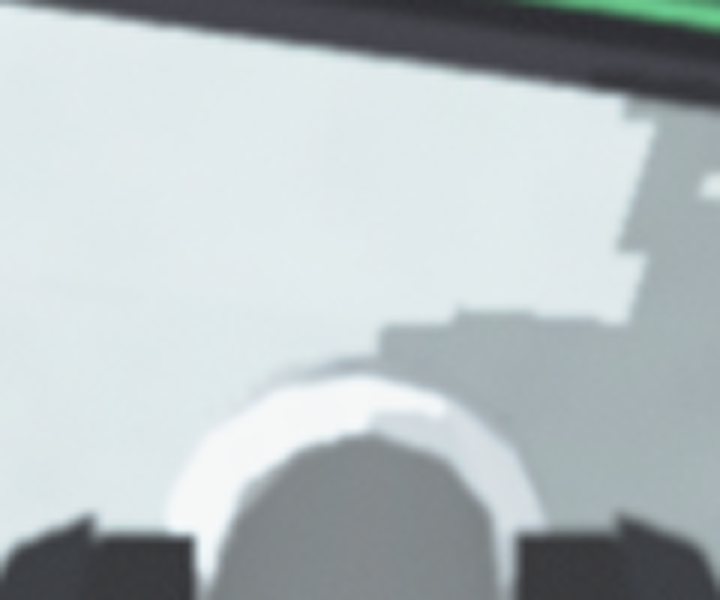

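Emit:
carry_out(increments="0 0 2 0 0 0 10; 0 0 2 0 0 0 10; 0 0 2 0 0 0 10; 0 0 1.5 0 0 0 10; 0 0 0.5 0 0 0 10; 0 0 0 0 0 0 10; 0 0 0 0 0 0 10")

```text
t: 30.17
ee_pos: [0.6257, -0.1531, 0.0718]
tool_rot: [-0.0, -0.13, 0.991, 0.0]
wrist_force: [-0.7, 0.7, 1.2]
grip_width: 0.26
```

Emit:
carry_out(increments="0 0 0.5 0 0 0 10; 0 0 0.5 0 0 0 10; 0 0 0 0 0 0 10; 0 0 0 0 0 0 10")

```text
t: 30.5
ee_pos: [0.6258, -0.1531, 0.0717]
tool_rot: [0.0, -0.13, 0.991, -0.0]
wrist_force: [-2.7, 0.1, 7.0]
grip_width: 0.263
```

The collar is on the meter top: the force rises to 7 N with no further travel. Release and retreat.

Emit:
carry_out(increments="0 0 -0.6 0 0 0 28; 0 0 0 0 0 0 35; 0 0 0 0 0 0 50; 0 0 0 0 0 0 60; 0 0 0 0 0 0 60; 0 0 -10 0 0 0 60; 0 0 -20 0 0 0 60; 0 0 -30 0 0 0 60; 0 0 -30 0 0 0 60; 0 0 -20 0 0 0 60")

```text
t: 31.33
ee_pos: [0.627, -0.1528, 0.1849]
tool_rot: [0.002, -0.13, 0.991, -0.0]
wrist_force: [0.8, -0.3, -0.4]
grip_width: 0.682
```

Emit:
carry_out(increments="0 0 0 0 0 0 60; 0 0 0 0 0 0 60; 0 0 0 0 0 0 60; 0 0 0 0 0 0 60")

```text
t: 31.67
ee_pos: [0.6247, -0.1532, 0.1801]
tool_rot: [-0.001, -0.13, 0.991, 0.0]
wrist_force: [-0.9, 0.1, -0.6]
grip_width: 0.681
```

```bash
python3 - <<'E'
from h import *
W=wshot('w29.png')
go([.6257,-.1532,.0718],.262)
print('expect pin top .136'); circ(W,(.6265,-.1537),.137,.03,.004)
circ(W,(.6265,-.1537),.077,.03,.003)
save('side','s29.png',(270,120,470,280),4)
save('top','t29.png')
E
```

```text
t 31.72 pos [ 0.6248 -0.1531  0.18  ] yaw 0.2613 tilt [-0.0028  0.0004] turn z -0.0007 shift(after turn) mm [ -0.9  -0.3 108.2] shift now axes [ -1.2  -0.4 108.2] wf [ 0.1 -0.2 -0.2] g 0.683
expect pin top .136
n 1151 mec 0.6266 -0.1538 r 0.0126 mean [ 0.6255 -0.154   0.1367]
n 414 mec 0.6264 -0.1541 r 0.0161 mean [ 0.6196 -0.1557  0.077 ]
```

View pics/s29.png

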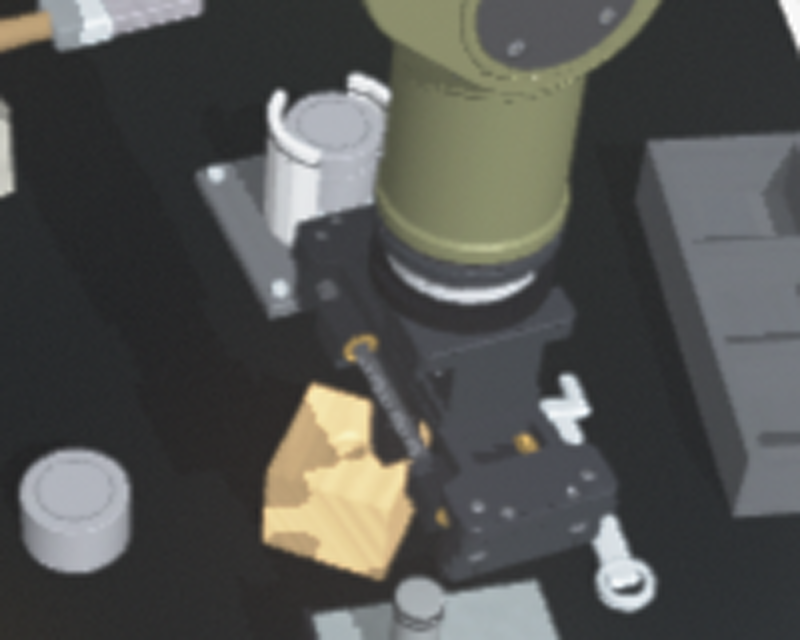

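View pics/w29.png

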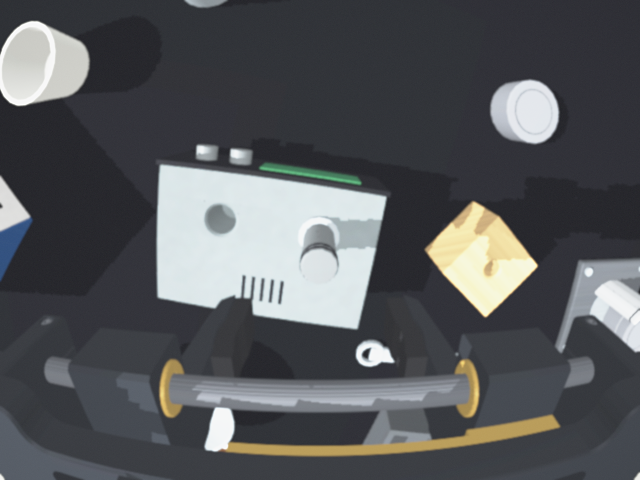

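View pics/t29.png

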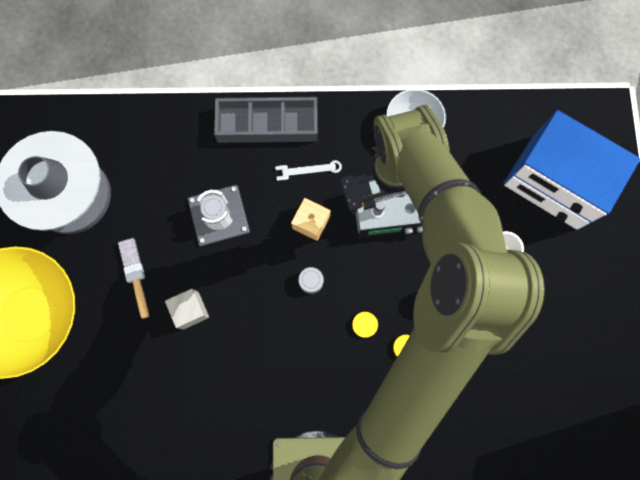

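The pin is home: top at 0.136 m, collar flush at 0.076 m, axis within about 0.5 mm of the hole. The stack is intact and the bystanders I can see have not moved. Hand in.

```bash
python3 -c "
from h import *
print(status.get_obs()['wrist_force'].round(1)); print(job.finish_job())"
```

```text
[ 0.1 -0.5 -0.1]
the job is handed in; nothing more can be done
None
```

The load cell is stacked and the probe pin is plugged in. I handed the job in at about t = 31.7 s; no verdict is reported.

**What I did:** I set the medium disc in the tube first and the thin grey disc on top, lowering each until the force showed contact. Then I took the pin from its rest and pressed it into the narrower opening until its collar met the meter's top, at about 7 N.

**Last checks:**

| Item | Measured | Should be |
|---|---|---|
| Top of the stack | about 0.085 m (wrist camera reads about 1 mm high) | 0.084 m |
| Stack centre from the tube axis | about 1 mm | under 10 mm |
| Top of the pin | 0.1367 m (same 1 mm bias) | 0.136 m |
| Pin axis from the opening's centre | under 0.5 mm | under 5 mm |

- The pin stands upright, the gripper is open and clear, and the wrist force is near zero.
- The thick disc, cube, wrench and brush look unmoved in the final views, and so does the one yellow disc fully in view. The can, part of the cup and part of the other yellow disc were hidden by the arm in the last top view. I did not go near any of them.

**What failed or disagreed:**
- **First grip on the medium disc:** it closed above the disc without moving it. Both cameras showed the fingertips about 23 mm behind the reported tool point, not 17 mm ahead as stated. I corrected every height by about 40 mm after that.
- **Camera offset:** the side and top cameras disagreed by about 5 mm in y, so I relied on the wrist camera.
- **Narrow opening:** its position worked out from the meter's outline was about 2 mm off the directly fitted hole. I used the fitted hole.

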